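# Release the safety catch and open a starter unit's bonnet

### The job

Open the popped bonnet of the orange starter unit: reach in under its raised front edge, feel for the yellow tab of the sprung safety catch and gently push it aside (to your left as you face the unit) while lifting, never forcing the bonnet against the catch or the tab against its stop, then swing the bonnet up to about 60 degrees, where it stays by itself. Then push the red isolator lever inside all the way over to the back, let go of everything, and leave the tools and containers around it where they are.

Things in the scene. Friction and masses are not known exactly. Their poses are not given: they have to be found in the camera images.
- unit: Orange steel starter unit, fixed to the bench; 250 mm deep (x), 340 mm wide (y). Origin: centre of its underside on the bench; +x to its back, +y to its left as seen facing its front, z up; its front (-x) faces roughly to the robot. Front wall (x = -119 to -125 mm) 64 mm high, side walls (y = +-164 to +-170) 110 mm.
- mouth (a point): Centre of the open mouth above the front wall, under the bonnet's edge: 77 mm high, 320 mm wide; at x = -118, y = 0, z = 103 mm of the unit. Behind it, up to x = -45 mm, a guide rail across reaches z = 69 mm; higher stand only the catch tab, the steel hook and striker (y = 20 to 78, x = -78 to -44) and the isolator lever.
- bonnet_edge (a point): Middle of the lower rim of the bonnet's front edge (a lip 4 mm thick, 336 mm wide); it moves with the bonnet. Popped, it lies at x = -118, y = 0, z = 142 mm of the unit; 234 mm from the hinge axis.
- bonnet_hinge (a point): Middle of the bonnet's hinge axis, which runs along the unit's y axis; at x = 115, y = 0, z = 130 mm of the unit.
- bonnet (a joint): Opening of the bonnet (0.5 kg flat panel), rad; 0 = popped, the panel then slopes 0.12 rad up to the front; grows as it opens, stop at 1.2. 60 degrees from level reads 0.93. Stiff hinge: about 6 N at the front edge lifts it and it stays where left. Catch home: stopped at about 0.03. Once past 0.10 the catch can be let go.
- catch (a joint): Sprung safety catch, sliding along the unit's +y, m; 0 = home, hooked over the bonnet's striker; 0.012 or more frees the bonnet; end stop at 0.020. Spring: 4 N at the start, 7.6 N at the stop. Pulling the bonnet up against it makes it bind. Pushed by its yellow tab (see tab_zone).
- tab_zone (a point): Middle of the zone where the catch's tab hides, fixed: x = -83, y = -25, z = 104 mm of the unit. The tab is a yellow upright plate, 6 mm thick along y, 54 mm long in x, 62 mm high, at this x and z. Its y differs each time and is not measured: middle within 25 mm of this point while the catch is home. Push on its -y face, towards +y.
- isolator_tip (a point): Centre of the red ball (26 mm across) on the isolator lever inside the unit, 70 mm from the lever's pivot, which is at x = -50, y = 110, z = 34 mm of the unit. It moves with the lever.
- isolator (a joint): Isolator lever, rad; 0 = leaning 0.5 rad to the front (on), 1.0 = leaning 0.5 rad to the back (off). Light (1 N), stays where left.
- spanner_grip (a point): Middle of the handle of a steel spanner, 160 mm, lying in front of the unit.
- socket: Steel socket, 34 mm across, 35 mm high, upright in front of the unit; origin at its underside.
- spray_can: Spray can, 60 mm across, 190 mm high; origin at its underside.
- oil_bottle: White oil bottle, 72 mm across, 200 mm high; origin at its underside.
- tape_roll: Black tape roll, 96 mm across, 24 mm high; origin at its underside.
- grease_jar: Small jar, 64 mm across, 70 mm high; origin at its underside.
- driver_grip (a point): Middle of the handle of a screwdriver, 200 mm, lying.

How it is judged:
On the way, in this order (a step that is already met when the one before it is completed fails the run):
1. the safety catch is pushed aside with the bonnet still down (value of joint catch above 0.01 m and value of joint bonnet below 0.15 rad), for 0.05 s.
2. the bonnet is swung open (about 53 degrees or more from level) (value of joint bonnet above 0.8 rad), for 0.2 s.
3. the isolator lever is pushed over to the back (value of joint isolator above 0.85 rad), for 0.1 s.
At the end, for the whole second after the job is handed in: The bonnet stands open by itself, at rest, at 53 degrees or more from level (joint above 0.80); the isolator lever is over to the back (above 0.85 rad); the catch has sprung home (within 4 mm); every bystander is within 20 mm of where it was (value of joint bonnet above 0.8 rad and velocity of joint bonnet between -0.05 and 0.05 rad/s and value of joint isolator above 0.85 rad and value of joint catch below 0.004 m); the robot touches nothing.
It fails at once if the bonnet is forced: the robot presses on it with more than 22 N (contact force between any of the fingers, the arm and bonnet above 22 N).
It fails at once if the catch is forced: the robot presses on it with more than 22 N (contact force between any of the fingers, the arm and catch above 22 N).
It fails at once if a tool or container on the bench is moved by more than 20 mm (distance of any of spanner_grip, socket, spray_can, oil_bottle, tape_roll, grease_jar, driver_grip from where it was at the start of the episode above 0.02 m).
It also fails if it takes over 72 s, if anything falls off the work surface, if the arm or the gripper's body presses on something with over 40 N, if the wrist force passes 120 N, or if a joint passes its speed limit or range.

### The arm

A 6-joint arm with a two-finger parallel gripper is mounted at the origin on the work surface. World frame = base frame: x ahead of the robot, y to its left, z up, the work surface at z = 0. Lengths are in m, angles in rad, forces in N, time in s.
With the tool pointing down it reaches from about 0.3 to 0.875 m from the base axis. Payload 6.4 kg.
Tool frame: the origin (TCP) lies on the centre line of the jaws, within the pads' length; the fingertips stand 11 mm ahead of it and the grasp point (between the pads) lies 8 mm behind it; x points along the fingers, y is the direction in which the jaws open and shut, and the axes are right-handed (so a half turn about x gives the same grasp; the last joint's range is limited). The gripper opens to 88 mm and grips with 3 to 60 N. Pads are 18 mm wide; open, the fingers measure 123 mm over their backs; the gripper's body (75 mm by 187 mm) begins 45 mm behind the grasp point.
Start: joints at [0.919, 0.181, 1.607, -0, 1.354, -0.206], TCP at [0.248, 0.519, 0.25] pointing down, gripper open.
Joint ranges: [-2.99, 2.99], [-0.89, 2.07], [0.3, 2.58], [-1.14, 4.28], [0, 2.63], [-3.12, 3.12]. Speed limits (rad/s): [2.57, 2.57, 3.01, 3.14, 3.14, 3.14].

### API

Orientations are given as a rotation vector (axis times angle).
In Python, from cell import r gives the robot as it stands.
- The arm moves only by the tool servo_tool, never from a script. Its argument "plan" is a list that holds one entry, the list of rows, each a list of 7 numbers: the turn, a rotation vector about the tool's x, y, z in rad, then the shift along the tool's x, y, z in mm, then the finger opening in mm, from 0 to 88.1. A call has 1 to 10 rows; each row shifts and turns the commanded pose from where the row before left it, along the tool's axes as they then stand; what a row does not reach is not made up. A row lasts 1/12 s, in which the tool goes at most 41.7 mm and 7.16 degrees, less where a joint would pass 70% of its speed; a pose out of reach is approached as far as the arm can. A call is refused whole if a number of a shift passes 41.7 or a number of a turn 0.125, either way. A call with a gripper value outside its range is refused whole. The fingers move at their own pace and stop on an object; the grip force is fixed at half the most. Time passes only in rows, so rows that do not move let the fingers close. It gives the time, the measured TCP pose, the force and the opening at its end, in the units of the state.
- r.observe(): the state, without advancing time (a new reading comes with each control period).
- r.read_camera(name): name is "scene" or "top" or "wrist"; returns a dict with "pixels" (384x512x3 uint8, red, green, blue), "mtx" (3x3 intrinsics, pixels), "world_to_cam" (4x4, takes a point from world to camera coordinates). Camera axes: x right, y down, z forward; pixel columns grow to the right and rows downward; lengths in m; the calibration is good to about 2 mm. A picture is of the moment at which its call begins. There is no depth.
- r.close_job(): hands the job in, once; it reports no verdict.
The state is a dict: "time_s": time; "joint_pos": joint angles; "qd": joint speeds; "tau": joint torques, N m; "eef_pos": TCP position; "ee_rot": TCP orientation; "contact_force": force on the tool from outside, world axes, zero at the start; "torque": the same for the moment, N m; "finger_gap": finger opening in m.
Only numpy, scipy, OpenCV 4.12 (cv2) and the standard library are available. Lean on these libraries where they do the work, as an engineer would, in place of code of your own. Each camera call takes 0.05 s, during which the arm holds its last target. There are 200 camera calls.

## Working session

There is one attempt and no reset: what is moved stays moved. The work goes in short steps, Python scripts to look and compute and a tool call to move; the robot and the scene stay as the last step left them, time stands still between calls to the robot, and variables do not carry over. Pictures are saved under pics/ and viewed, about 8 in all and at most 12, crops included, and the job is handed in when it is done.

Besides the shell and the picture viewer there is one more tool, called by a JSON object that holds its "api" and its "payload", one argument or row to a line. servo_tool: Moves the arm, as the interface text tells. Its arguments: {"type":"object","properties":{"plan":{"type":"array","items":{"type":"array","items":{"type":"array","items":{"type":"number"}}}}},"required":["plan"]}

```bash
ls; mkdir -p pics; python3 - <<'E'
from cell import r
import cv2,numpy as np
o=r.observe();print({k:np.round(v,3) for k,v in o.items()})
ims=[]
for n in("scene","top"):
    c=r.read_camera(n);cv2.imwrite(f"pics/{n}0.png",c["pixels"][:,:,::-1]);np.savez(f"{n}0.npz",**c);print(n,c["mtx"].round(1).tolist(),c["world_to_cam"].round(3).tolist())
E
```

```text
pics
{'time_s': np.float64(0.0), 'joint_pos': array([ 0.919,  0.182,  1.608,  0.   ,  1.354, -0.206]), 'qd': array([-0.001,  0.   ,  0.001, -0.001,  0.001, -0.001]), 'tau': array([-3.0000e-03, -4.3388e+01, -3.4184e+01,  7.0000e-02,  3.9000e-02,
       -0.0000e+00]), 'eef_pos': array([0.248, 0.518, 0.249]), 'ee_rot': array([ 0.348,  1.543, -0.351]), 'contact_force': array([ 0.373, -0.565,  0.27 ]), 'torque': array([-0.013, -0.055, -0.023]), 'finger_gap': np.float64(0.088)}
scene [[404.2, 0.0, 248.8], [0.0, 404.2, 184.8], [0.0, 0.0, 1.0]] [[-0.845, 0.535, 0.012, 0.487], [0.377, 0.612, -0.696, -0.142], [-0.379, -0.583, -0.718, 1.392], [0.0, 0.0, 0.0, 1.0]]
top [[476.5, 0.0, 259.7], [0.0, 476.5, 188.6], [0.0, 0.0, 1.0]] [[0.058, -0.998, -0.001, -0.025], [-0.973, -0.056, -0.222, 0.59], [0.222, 0.014, -0.975, 1.625], [0.0, 0.0, 0.0, 1.0]]
```

```bash
python3 - <<'E'
import cv2
for n in("scene","top"):
    i=cv2.imread(f"pics/{n}0.png");cv2.imwrite(f"pics/{n}0b.png",cv2.resize(i,(800,600),interpolation=cv2.INTER_CUBIC))
E
```

```text
(no output)
```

View pics/top0b.png

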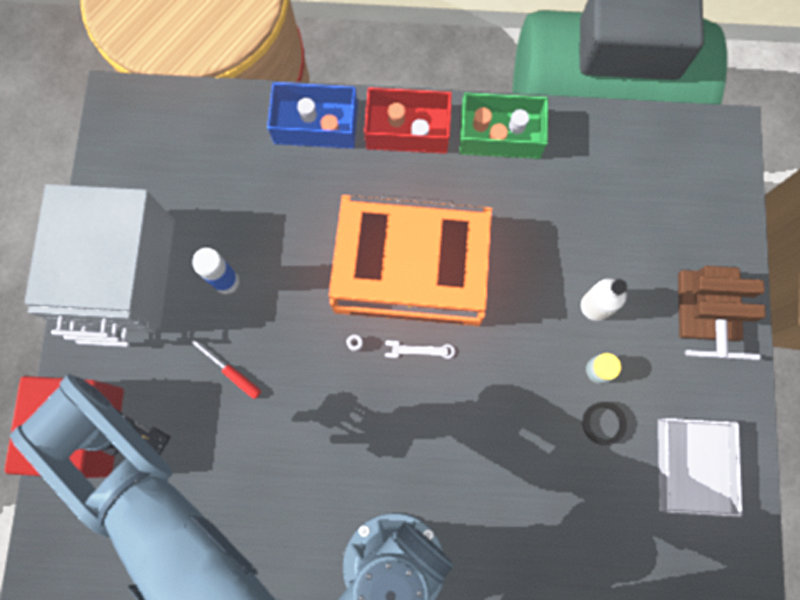

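View pics/scene0b.png

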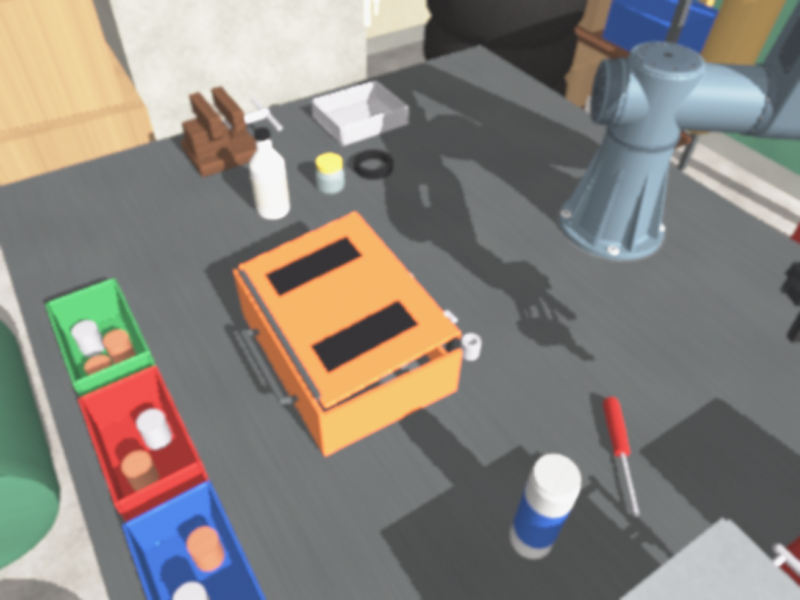

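The top view shows the orange unit centred near (410,262) of the 800x600 view, with the socket at (354,342) and the spanner at (420,350) in front of it. The can, bottle, jar, tape and screwdriver are well to the sides. I'll crop the unit for its corners.

```bash
python3 - <<'E'
import cv2
i=cv2.imread("pics/top0.png")[118:238,200:325];cv2.imwrite("pics/topc.png",cv2.resize(i,None,fx=5,fy=5,interpolation=cv2.INTER_CUBIC))
E
```

```text
(no output)
```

View pics/topc.png

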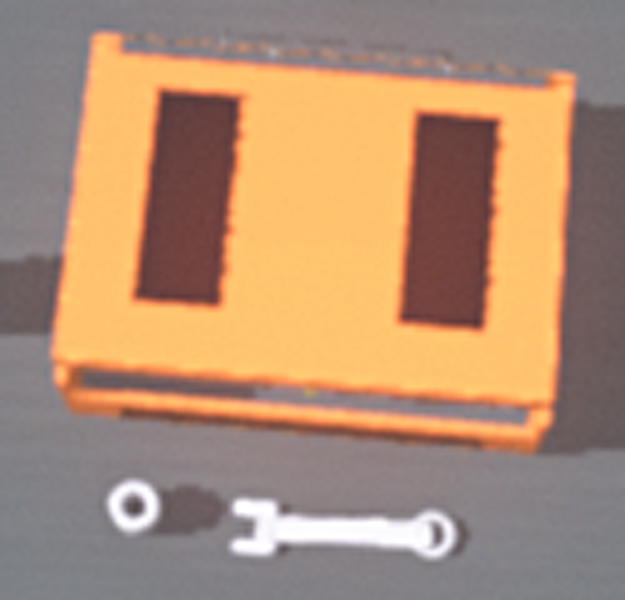

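```bash
cat > h.py <<'E'
import numpy as np, cv2
def proj(c,P):
    P=np.atleast_2d(P);q=(c["world_to_cam"][:3,:3]@P.T).T+c["world_to_cam"][:3,3];u=(c["mtx"]@q.T).T;return u[:,:2]/u[:,2:]
def back(c,uv,z):
    R,t=c["world_to_cam"][:3,:3],c["world_to_cam"][:3,3];d=R.T@np.linalg.inv(c["mtx"])@[*uv,1];o=-R.T@t;return o+d*(z-o[2])/d[2]
def U(p,P):
    P=np.atleast_2d(P).astype(float);a=p[2];return np.c_[p[0]+P[:,0]*np.cos(a)-P[:,1]*np.sin(a),p[1]+P[:,0]*np.sin(a)+P[:,1]*np.cos(a),P[:,2]]
E
python3 - <<'E'
from h import *
from scipy.optimize import least_squares
t=np.load("top0.npz");s=np.load("scene0.npz")
k=lambda *a:np.array(a)/5-.4+[200,118]
tp=np.array([k(92,33),k(576,73),k(52,360),k(553,405)])
m=lambda *a:np.array(a)*.64-.18
sp=np.array([m(462,337),m(325,405),m(326,456),m(457,395),m(236,268)])  # bonnet front-left top? etc
def res(p):
    h=p[3]
    A=U(p,[[.125,.17,.11],[.125,-.17,.11],[-.12,.168,.142+h],[-.12,-.168,.142+h]])
    return (proj(t,A)-tp).ravel()
f=least_squares(res,[.7,0,0,.01]);print(f.x,f.fun.round(1))
p=f.x;np.save("p.npy",p[:3])
for n,P in dict(bl0=[.125,.17,0],bl=[.125,.17,.11],fl=[-.125,.17,.11],fl0=[-.125,.17,0],fl64=[-.125,.17,.064],rimL=[-.118,.168,.142],rimR=[-.118,-.168,.142],hingeL=[.115,.168,.13],br=[.125,-.17,.11]).items():
    q=U(p,P);print(n,q.round(3)[0],"scene800",((proj(s,q)+.18)/.64).round(0)[0],"crop",((proj(t,q)-[200,118]+.4)*5).round(0)[0])
for z in(.135,.125):
    w=back(t,k(310,391),z);d=w-[p[0],p[1],0];a=p[2];print("tab unit",d[0]*np.cos(a)+d[1]*np.sin(a),-d[0]*np.sin(a)+d[1]*np.cos(a))
print("spanner",back(t,k(240,528),.005),back(t,k(435,533),.005),"socket",back(t,k(133,505),.035))
q=U(p,[-.083,-.025,.104]);print("tabzone",q)
for P in([-.05-.07*np.sin(.5),.11,.034+.07*np.cos(.5)],): print("iso",U(p,P))
E
```

```text
[ 0.67565597  0.00134926 -0.03223722 -0.00161996] [ 0.7  0.3 -0.8  0.4  0.7 -0.2 -0.6 -0.4]
bl0 [0.806 0.167 0.   ] scene800 [322. 458.] crop [108.  86.]
bl [0.806 0.167 0.11 ] scene800 [317. 419.] crop [96. 34.]
fl [0.556 0.175 0.11 ] scene800 [460. 351.] crop [ 56. 376.]
fl0 [0.556 0.175 0.   ] scene800 [454. 392.] crop [ 71. 408.]
fl64 [0.556 0.175 0.064] scene800 [457. 369.] crop [ 63. 390.]
rimL [0.563 0.173 0.142] scene800 [457. 339.] crop [ 55. 356.]
rimR [ 0.552 -0.163  0.142] scene800 [354. 218.] crop [551. 399.]
hingeL [0.796 0.166 0.13 ] scene800 [322. 408.] crop [95. 38.]
br [ 0.795 -0.173  0.11 ] scene800 [232. 275.] crop [572.  75.]
tab unit -0.12530013150011665 -0.005743917381916185
tab unit -0.12318430160867996 -0.005586733956710245
spanner [0.47362308 0.04563259 0.005     ] [ 0.47813216 -0.09550588  0.005     ] socket [0.48119752 0.1218001  0.035     ]
tabzone [[ 0.5918933  -0.02096253  0.104     ]]
iso [[0.59568508 0.11398537 0.09543078]]
```

```bash
python3 - <<'E'
from cell import r
from h import *
from scipy.spatial.transform import Rotation as R
o=r.observe();q=o["joint_pos"];E=R.from_rotvec(o["ee_rot"]);print(E.as_matrix().round(2))
B=R.from_euler("ZYX",[q[0],q[1]+q[2]+q[4]-np.pi/2,0]);print((B.inv()*E).as_rotvec())
c=r.read_camera("wrist");cv2.imwrite("pics/w0.png",c["pixels"][:,:,::-1])
M=c["world_to_cam"];C=-M[:3,:3].T@M[:3,3];print("cam in tool",E.inv().apply(C-o["eef_pos"]),"cam axes in tool",E.inv().as_matrix()@M[:3,:3].T,c["mtx"][0,0])
t=np.load("top0.npz")["pixels"];print(t[190:202,254:268].tolist()[4:10])
E
```

```text
[[-0.    0.43  0.9 ]
 [-0.    0.9  -0.43]
 [-1.   -0.   -0.  ]]
[1.36451050e+00 1.03069401e-05 1.26870971e-05]
cam in tool [-0.13466405 -0.00019022 -0.06835559] cam axes in tool [[-3.50126110e-04 -2.62381576e-01  9.64964137e-01]
 [ 9.99999937e-01 -1.40156369e-04  3.24728792e-04]
 [ 5.00430168e-05  9.64964190e-01  2.62381609e-01]] 299.4621166326651
[[[225, 126, 85], [235, 135, 91], [242, 138, 93], [248, 144, 93], [252, 150, 93], [255, 154, 93], [255, 156, 95], [252, 149, 86], [249, 145, 84], [252, 150, 86], [255, 155, 89], [255, 163, 92], [255, 168, 96], [255, 172, 97]], [[163, 123, 118], [174, 131, 125], [178, 131, 125], [180, 128, 120], [188, 129, 114], [194, 130, 112], [204, 134, 107], [212, 140, 89], [209, 134, 79], [214, 126, 86], [219, 127, 90], [227, 131, 92], [236, 135, 90], [241, 134, 84]], [[148, 131, 135], [148, 132, 135], [149, 132, 136], [150, 131, 135], [154, 132, 133], [155, 131, 133], [162, 136, 126], [186, 153, 110], [183, 149, 107], [172, 137, 121], [164, 128, 124], [169, 129, 125], [171, 126, 120], [168, 114, 106]], [[143, 130, 136], [144, 130, 134], [144, 129, 134], [145, 130, 134], [145, 128, 135], [144, 129, 134], [148, 133, 135], [159, 139, 130], [156, 138, 128], [151, 134, 135], [147, 131, 135], [149, 133, 136], [148, 130, 135], [144, 127, 129]], [[197, 140, 130], [192, 140, 132], [191, 141, 133], [180, 138, 133], [169, 134, 132], [160, 132, 132], [154, 132, 133], [154, 132, 132], [153, 132, 132], [147, 131, 134], [142, 129, 134], [144, 130, 135], [144, 129, 135], [144, 129, 136]], [[255, 177, 116], [255, 174, 115], [255, 179, 120], [255, 172, 122], [250, 169, 124], [240, 160, 126], [235, 158, 127], [234, 156, 125], [232, 155, 127], [225, 150, 132], [216, 147, 133], [198, 139, 130], [195, 141, 132], [195, 142, 132]]]
```

{"api": "servo_tool", "payload": {
  "plan": [
    [[0, 0, 0, -40, 0, 0, 20], [0, 0, 0, -40, 0, 0, 20], [0, 0, 0, -40, 0, 0, 20], [0, 0, 0.12, -40, 0, 0, 20], [0, 0, 0.12, -40, 0, 0, 20]]
  ]
}}

```text
time_s: 0.57
eef_pos: [0.2467, 0.5156, 0.4502]
ee_rot: [0.531, 1.481, -0.159]
contact_force: [0.3, -0.8, 0.3]
finger_gap: 0.0568
```

```bash
python3 - <<'E'
from cell import r
from scipy.spatial.transform import Rotation as R
o=r.observe();print(o["time_s"],o["joint_pos"].round(3),o["eef_pos"].round(3),o["ee_rot"].round(3));print(R.from_rotvec(o["ee_rot"]).as_matrix().round(2))
E
```

```text
0.5667 [ 0.886 -0.083  1.505  0.057  1.483 -0.237] [0.247 0.516 0.45 ] [ 0.531  1.481 -0.159]
[[ 0.1   0.42  0.9 ]
 [ 0.22  0.88 -0.43]
 [-0.97  0.24 -0.  ]]
```

```bash
cat > pl.py <<'E'
from h import *
from scipy.spatial.transform import Rotation as R
def ori(q): return R.from_euler("Z",q[0])*R.from_euler("Y",q[1]+q[2]-np.pi/2)*R.from_euler("X",q[3])*R.from_euler("Y",q[4])*R.from_euler("X",q[5]+np.pi/2)
def rows(o,P,G,n,gap,prnt=True):
    "n rows from the pose o=(pos,Rotation) to P,G"
    p,E=o;out=[];rv=(E.inv()*G).as_rotvec()
    D=R.from_rotvec(rv/n)
    for i in range(n):
        T=p+(P-p)/(n-i); d=E.inv().apply(T-p)*1000
        rr=(E.inv()*G).as_rotvec()/(n-i)
        row=[*np.round(rr,3),*np.round(d,1),gap];out.append([float(x) for x in row])
        p=p+E.apply(np.array(row[3:6])/1000);E=E*R.from_rotvec(row[:3])
    if prnt:
        for k in range(0,n,10): print(str([out[k:k+10]]).replace(".0,",","))
    return p,E
E
python3 - <<'E'
from cell import r
from pl import *
o=r.observe();E=R.from_rotvec(o["ee_rot"]);print((ori(o["joint_pos"]).inv()*E).magnitude())
S=ori([.1,0,np.pi/2+.5,np.pi/2,np.pi/2,0]);print(S.as_matrix().round(2))
rows((o["eef_pos"],E),np.array([.4,.3,.45]),S,16,20)
E
```

```text
5.717328570330058e-16
[[-0.1   0.87 -0.48]
 [ 1.    0.09 -0.05]
 [-0.   -0.48 -0.88]]
[[[0.085, 0.092, 0.018, -1.9, -7.8, 14.5, 20.0], [0.085, 0.092, 0.018, -3.4, -6.5, 14.8, 20.0], [0.085, 0.092, 0.018, -4.9, -5.2, 14.9, 20.0], [0.085, 0.092, 0.018, -6.3, -3.8, 14.8, 20.0], [0.085, 0.092, 0.018, -7.7, -2.4, 14.4, 20.0], [0.085, 0.092, 0.018, -9.1, -1.1, 13.8, 20.0], [0.085, 0.092, 0.018, -10.3, 0.2, 12.9, 20.0], [0.085, 0.092, 0.018, -11.4, 1.5, 11.9, 20.0], [0.085, 0.092, 0.018, -12.4, 2.7, 10.6, 20.0], [0.085, 0.092, 0.017, -13.3, 3.7, 9.1, 20.0]]]
[[[0.085, 0.093, 0.017, -14, 4.7, 7.5, 20.0], [0.084, 0.093, 0.018, -14.5, 5.5, 5.8, 20.0], [0.084, 0.092, 0.018, -14.8, 6.2, 3.9, 20.0], [0.085, 0.093, 0.017, -15, 6.7, 2, 20.0], [0.085, 0.092, 0.018, -15, 7, 0, 20.0], [0.084, 0.093, 0.017, -14.8, 7.1, -2, 20.0]]]
```

{"api": "servo_tool", "payload": {
  "plan": [
    [[0.08, 0.09, 0.018, -2, -8, 14.5, 20], [0.08, 0.09, 0.018, -3.5, -6.5, 15, 20], [0.08, 0.09, 0.018, -5, -5, 15, 20], [0.08, 0.09, 0.018, -6, -4, 15, 20], [0.08, 0.09, 0.018, -8, -2.5, 14.5, 20], [0.08, 0.09, 0.018, -9, -1, 14, 20], [0.08, 0.09, 0.018, -10, 0, 13, 20], [0.08, 0.09, 0.018, -11.5, 1.5, 12, 20], [0.08, 0.09, 0.018, -12.5, 2.5, 10.5, 20], [0.08, 0.09, 0.018, -13, 3.5, 9, 20]]
  ]
}}

```text
time_s: 1.4
eef_pos: [0.3448, 0.3797, 0.4514]
ee_rot: [1.524, 2.213, -0.417]
contact_force: [-0.7, 0.1, -1.7]
finger_gap: 0.02
```

```bash
python3 - <<'E'
from cell import r
o=r.observe();print(o["time_s"],o["joint_pos"].round(3).tolist(),o["eef_pos"].round(4).tolist(),o["ee_rot"].round(3))
E
```

```text
1.4 [0.043, -0.13, 1.821, 1.0, 1.787, -0.262] [0.3448, 0.3797, 0.4514] [ 1.524  2.213 -0.417]
```

{"api": "servo_tool", "payload": {
  "plan": [
    [[0.08, 0.09, 0.018, -14, 4.5, 7.5, 20], [0.08, 0.09, 0.018, -14.5, 5.5, 6, 20], [0.08, 0.09, 0.018, -15, 6, 4, 20], [0.08, 0.09, 0.018, -15, 6.5, 2, 20], [0.08, 0.09, 0.018, -15, 7, 0, 20], [0.08, 0.09, 0.018, -15, 7, -2, 20], [0, 0, 0, 0, 0, 0, 20]]
  ]
}}

```text
time_s: 1.98
eef_pos: [0.4047, 0.2999, 0.4529]
ee_rot: [-1.86, -2.123, 0.5]
contact_force: [-0.7, 0.0, -0.6]
finger_gap: 0.02
```

```bash
python3 - <<'E'
from cell import r
from pl import *
from scipy.optimize import least_squares
o=r.observe();print(o["time_s"],o["joint_pos"].round(3).tolist(),o["eef_pos"].round(4).tolist(),o["ee_rot"].round(3))
D=[([0.919,0.1815,1.6075,0,1.354,-0.206],[.248,.518,.2495]),([0.886,-0.083,1.505,0.057,1.483,-0.237],[.247,.516,.45]),(o["joint_pos"],o["eef_pos"])]
def fk(q,x):
    a,h,L2,L3,L6=x;Z=R.from_euler("Z",q[0])
    return Z.apply([a,0,h])+(Z*R.from_euler("Y",q[1])).apply([0,0,L2])+(Z*R.from_euler("Y",q[1]+q[2]-np.pi/2)).apply([L3,0,0])+ori(q).apply([L6,0,0])
f=least_squares(lambda x:np.concatenate([fk(q,x)-p for q,p in D]),[0,.3,.4,.4,.2]);print(f.x,f.fun.round(4));np.save("fk.npy",f.x)
E
```

```text
1.9833 [-0.262, -0.005, 2.006, 1.377, 1.922, -0.025] [0.4047, 0.2999, 0.4529] [-1.86  -2.123  0.5  ]
[-0.12362119  0.38139746  0.37117415  0.63650206  0.39612567] [ 0.0943 -0.0694 -0.0369  0.0947 -0.062   0.0112 -0.0211 -0.0251  0.0257]
```

```bash
cat >> pl.py <<'E'
def fk(q,x):
    a,b,h,L2,L3,e,L6,w=x;Z=R.from_euler("Z",q[0]);F=Z*R.from_euler("Y",q[1]+q[2]-np.pi/2)
    return Z.apply([a,b,h])+(Z*R.from_euler("Y",q[1])).apply([0,0,L2])+F.apply([L3,0,e])+(F*R.from_euler("X",q[3])).apply([0,w,0])+ori(q).apply([L6,0,0])
E
cat > fit.py <<'E'
from cell import r
from pl import *
from scipy.optimize import least_squares
o=r.observe()
D=[([0.919,0.1815,1.6075,0,1.354,-0.206],[.248,.518,.2495]),([0.886,-0.083,1.505,0.057,1.483,-0.237],[.247,.516,.45]),([0.043, -0.13, 1.821, 1.0, 1.787, -0.262],[0.3448, 0.3797, 0.4514]),([-0.262, -0.005, 2.006, 1.377, 1.922, -0.025],[0.4047, 0.2999, 0.4529])]
x0=[0,0,.3,.4,.4,0,.2,0]
f=least_squares(lambda x:np.r_[np.concatenate([fk(q,x)-p for q,p in D]),1e-3*(x-x0)],x0);print(f.x.round(3),f.fun.round(4));np.save("fk.npy",f.x)
E
python3 fit.py
```

```text
[ 0.001  0.118  0.315  0.437  0.513 -0.086  0.3   -0.   ] [-0.0003  0.0003 -0.0001  0.0003 -0.0004  0.      0.0002 -0.     -0.0001
 -0.0001  0.0001  0.0001  0.      0.0001  0.      0.      0.0001 -0.0001
  0.0001 -0.    ]
```

```bash
cat >> pl.py <<'E'
from scipy.optimize import least_squares as LS
LO=np.array([-2.99,-.89,.3,-1.14,0,-3.12]);HI=np.array([2.99,2.07,2.58,4.28,2.63,3.12])
X=np.load("fk.npy")
def Gori(yaw,pitch,roll=0): # tool x ahead, y down, z left; pitch>0 = nose down
    return R.from_euler("ZYX",[yaw,pitch,roll])*R.from_matrix(np.array([[1,0,0],[0,0,1],[0,-1,0]]).T.copy())
def ik(P,G,q0):
    f=LS(lambda q:np.r_[(fk(q,X)-P)*5,(ori(q).inv()*G).as_rotvec()],np.clip(q0,LO+.01,HI-.01),bounds=(LO,HI));return f.x,np.abs(f.fun).max()
E
python3 - <<'E'
from pl import *
p=np.load("p.npy");print(Gori(0,0).as_matrix())
for pit in(0,.1,.25,.4):
  for yaw in(-.35,p[2],.3):
   for P in([-.1,-.03,.117],[-.18,-.03,.117],[-.1,-.03,.4],):
    q,e=ik(U(p,P)[0],Gori(yaw,pit),[-.4,.2,2.3,3.1,1,0]);
    w=fk(q,np.r_[X[:4],X[4],X[5],0,0]);print(pit,round(yaw,2),P,q.round(2),round(e,4),"wrist",w.round(2))
E
```

```text
[[ 1.  0.  0.]
 [ 0.  0. -1.]
 [ 0.  1.  0.]]
0 -0.35 [-0.1, -0.03, 0.117] [-0.16  0.75  2.27  3.32  1.46 -3.12] 0.0428 wrist [0.29 0.07 0.11]
0 -0.35 [-0.18, -0.03, 0.117] [-0.19  0.79  2.42  3.31  1.63 -3.12] 0.0118 wrist [0.21 0.08 0.12]
0 -0.35 [-0.1, -0.03, 0.4] [-0.26 -0.34  2.42  3.14  0.51 -3.12] 0.0871 wrist [0.28 0.05 0.4 ]
0 -0.03 [-0.1, -0.03, 0.117] [-0.5   0.75  2.32  2.67  1.51 -3.11] 0.0 wrist [ 0.27 -0.02  0.12]
0 -0.03 [-0.18, -0.03, 0.117] [-0.67  0.74  2.49  2.52  1.6  -3.12] 0.0737 wrist [ 0.2  -0.01  0.13]
0 -0.03 [-0.1, -0.03, 0.4] [-0.5  -0.38  2.45  2.32  0.67 -2.45] 0.0 wrist [ 0.27 -0.02  0.4 ]
0 0.3 [-0.1, -0.03, 0.117] [-0.77  0.74  2.25  2.07  1.5  -3.01] 0.0 wrist [ 0.29 -0.11  0.12]
0 0.3 [-0.18, -0.03, 0.117] [-1.02  0.74  2.4   1.81  1.55 -3.12] 0.0211 wrist [ 0.21 -0.12  0.12]
0 0.3 [-0.1, -0.03, 0.4] [-0.77 -0.26  2.37  1.85  1.14 -2.17] 0.0 wrist [ 0.29 -0.11  0.4 ]
0.1 -0.35 [-0.1, -0.03, 0.117] [-0.18  0.64  2.31  3.29  1.29 -3.12] 0.0473 wrist [0.29 0.07 0.14]
0.1 -0.35 [-0.18, -0.03, 0.117] [-0.2   0.66  2.46  3.29  1.45 -3.12] 0.0241 wrist [0
[... 1779 characters left out ...]
ist [0.23 0.06 0.23]
0.4 -0.35 [-0.1, -0.03, 0.4] [-0.16 -0.43  2.22 -0.76  0.26  0.82] 0.0 wrist [0.31 0.07 0.52]
0.4 -0.03 [-0.1, -0.03, 0.117] [-0.32  0.33  2.39  2.92  0.77  3.12] 0.1175 wrist [0.3  0.02 0.23]
0.4 -0.03 [-0.18, -0.03, 0.117] [-0.51  0.33  2.58  2.71  1.02  3.12] 0.0909 wrist [0.21 0.02 0.21]
0.4 -0.03 [-0.1, -0.03, 0.4] [-0.23 -0.44  2.3   4.28  0.    1.94] 0.1878 wrist [0.3  0.05 0.48]
0.4 0.3 [-0.1, -0.03, 0.117] [-0.21  0.06  2.25  4.28  0.    1.72] 0.3945 wrist [0.36 0.04 0.34]
0.4 0.3 [-0.18, -0.03, 0.117] [-0.23 -0.15  2.45  4.28  0.    1.71] 0.3935 wrist [0.28 0.06 0.34]
0.4 0.3 [-0.1, -0.03, 0.4] [-0.2  -0.43  2.3   4.28  0.    1.83] 0.4722 wrist [0.3  0.06 0.48]
```

```bash
sed -i 's/\[0,-1,0\]\]).T.copy())/[0,-1,0]]))/' pl.py; cat >> pl.py <<'E'
def path(q,o,P,G,n):
    "joint track along a straight move, to spot limits and flips"
    p,E=o;rv=(E.inv()*G).as_rotvec();ms=0
    for i in range(1,n+1):
        q2,e=ik(p+(P-p)*i/n,E*R.from_rotvec(rv*i/n),q);ms=max(ms,np.abs(q2-q).max());q=q2
        if e>.003: print("miss",i,e)
    print("n",n,"turn/row",round(np.linalg.norm(rv)/n,3),"maxstep",round(ms,3),"q",q.round(2));return q
E
python3 - <<'E'
from cell import r
from pl import *
p=np.load("p.npy");o=r.observe();q=o["joint_pos"];c=(o["eef_pos"],R.from_rotvec(o["ee_rot"]))
G=Gori(p[2],.08);A=U(p,[-.175,-.03,.30])[0]
q=path(q,c,A,G,20);c2=rows(c,A,G,20,20)
B=U(p,[-.175,-.03,.117])[0];q=path(q,c2,B,G,8);rows(c2,B,G,8,12)
E
```

```text
miss 13 0.026035075596189356
miss 14 0.049586196258275955
miss 15 0.07133082681226822
miss 16 0.0932953468087569
miss 17 0.11670346982396551
miss 18 0.14102596370596687
miss 19 0.16281081525209629
miss 20 0.15547037661626073
n 20 turn/row 0.102 maxstep 0.316 q [-0.62 -0.38  2.58  2.13  0.73  0.77]
[[[0.045, 0.076, 0.051, -16.5, 5.7, 6.1, 20.0], [0.045, 0.076, 0.051, -16.6, 6.8, 4.6, 20.0], [0.045, 0.076, 0.051, -16.5, 7.8, 3, 20.0], [0.045, 0.076, 0.051, -16.2, 8.7, 1.4, 20.0], [0.045, 0.076, 0.051, -15.8, 9.6, -0.2, 20.0], [0.045, 0.076, 0.051, -15.2, 10.3, -1.9, 20.0], [0.045, 0.076, 0.051, -14.5, 11, -3.5, 20.0], [0.045, 0.076, 0.051, -13.6, 11.5, -5, 20.0], [0.045, 0.076, 0.051, -12.5, 11.9, -6.6, 20.0], [0.045, 0.076, 0.051, -11.4, 12.2, -8, 20.0]]]
[[[0.045, 0.076, 0.051, -10.1, 12.3, -9.4, 20.0], [0.045, 0.076, 0.05, -8.7, 12.3, -10.7, 20.0], [0.045, 0.076, 0.051, -7.2, 12.2, -11.8, 20.0], [0.045, 0.076, 0.051, -5.7, 12, -12.8, 20.0], [0.045, 0.076, 0.05, -4, 11.7, -13.8, 20.0], [0.045, 0.076, 0.051, -2.4, 11.2, -14.5, 20.0], [0.046, 0.075, 0.05, -0.7, 10.6, -15.1, 20.0], [0.045, 0.076, 0.051, 1, 9.9, -15.6, 20.0], [0.046, 0.075, 0.05, 2.6, 9.1, -15.9, 20.0], [0.045, 0.076, 0.051, 4.3, 8.2, -15.9, 20.0]]]
miss 1 0.17617583266291426
miss 2 0.14692423471537708
miss 3 0.10673595868455593
miss 4 0.06864114435347568
miss 5 0.03241698943579063
n 8 turn/row 0.0 maxstep 0.273 q [-0.7   0.71  2.51  2.48  1.55 -0.04]
[[[0, -0, -0, 1.8, 22.8, 0, 12.0], [0, -0, -0, 1.8, 22.8, 0, 12.0], [0, -0, -0, 1.8, 22.8, 0, 12.0], [0, -0, -0, 1.8, 22.8, 0, 12.0], [0, -0, -0, 1.8, 22.8, 0, 12.0], [0, -0, -0, 1.9, 22.8, 0, 12.0], [0, -0, -0, 1.8, 22.8, 0, 12.0], [0, -0, -0, 1.9, 22.8, 0, 12.0]]]
```

```bash
python3 - <<'E'
from cell import r
from pl import *
p=np.load("p.npy");o=r.observe();q0=o["joint_pos"];c=(o["eef_pos"],R.from_rotvec(o["ee_rot"]))
for z in(.16,.2,.24):
 for x in(-.165,-.15,-.14):
  for yaw in (p[2],.25):
   q,e=ik(U(p,[x,-.03,z])[0],Gori(yaw,.08),[-.6,.5,2.4,2.5,1.4,0]);print(z,x,round(yaw,2),q.round(2),round(e,3))
M=(np.array([.27,.28,.2]),Gori(1.5,.05))
q=path(q0,c,*M,12);print("wrist",M[0]-M[1].apply([.3,0,0]))
for N in((U(p,[-.15,-.03,.2])[0],Gori(p[2],.08)),(U(p,[-.15,-.03,.2])[0],Gori(.25,.08))): path(q,M,*N,20)
E
```

```text
0.16 -0.165 -0.03 [-0.66  0.47  2.55  2.51  1.4   0.07] 0.0
0.16 -0.165 0.25 [-0.93  0.47  2.49  1.94  1.42  0.17] 0.0
0.16 -0.15 -0.03 [-0.61  0.47  2.52  2.55  1.36  0.09] 0.0
0.16 -0.15 0.25 [-0.88  0.47  2.45  1.99  1.4   0.2 ] 0.0
0.16 -0.14 -0.03 [-0.59  0.47  2.5   2.57  1.34  0.09] 0.0
0.16 -0.14 0.25 [-0.85  0.48  2.43  2.02  1.39  0.21] 0.0
0.2 -0.165 -0.03 [-0.65  0.29  2.58  2.5   1.29  0.16] 0.028
0.2 -0.165 0.25 [-0.93  0.27  2.53  1.91  1.37  0.33] 0.0
0.2 -0.15 -0.03 [-0.61  0.25  2.56  2.52  1.22  0.19] 0.0
0.2 -0.15 0.25 [-0.88  0.28  2.49  1.96  1.34  0.34] 0.0
0.2 -0.14 -0.03 [-0.59  0.26  2.54  2.55  1.21  0.19] 0.0
0.2 -0.14 0.25 [-0.85  0.29  2.47  1.99  1.33  0.34] 0.0
0.24 -0.165 -0.03 [-0.62  0.11  2.58  2.48  1.16  0.27] 0.089
0.24 -0.165 0.25 [-0.93  0.06  2.56  1.87  1.31  0.5 ] 0.0
0.24 -0.15 -0.03 [-0.6   0.05  2.58  2.48  1.08  0.3 ] 0.028
0.24 -0.15 0.25 [-0.88  0.09  2.52  1.92  1.28  0.5 ] 0.0
0.24 -0.14 -0.03 [-0.59  0.05  2.57  2.49  1.05  0.31] 0.0
0.24 -0.14 0.25 [-0.85  0.11  2.5   1.95  1.26  0.5 ] 0.0
n 12 turn/row 0.096 maxstep 0.068 q [-0.57  0.32  2.5   1.08  1.67  0.28]
wrist [ 0.24880536 -0.01887451  0.21499375]
miss 5 0.006902833400827149
miss 6 0.01815693735380948
miss 7 0.028447377209098377
miss 8 0.03777603319000007
miss 9 0.04608012409973439
miss 10 0.053220105531690334
miss 11 0.05896641218121099
miss 12 0.06297965540242421
miss 13 0.06478843020342642
miss 14 0.06377292674369432
miss 15 0.059166582522345204
miss 16 0.05399537253972797
miss 17 0.05090572552953976
miss 18 0.04045557607829792
miss 19 0.01700214166235947
n 20 turn/row 0.077 maxstep 0.162 q [-0.61  0.25  2.56  2.52  1.22  0.19]
n 20 turn/row 0.063 maxstep 0.091 q [-0.88  0.28  2.49  1.96  1.34  0.34]
```

```bash
python3 - <<'E'
from cell import r
from pl import *
p=np.load("p.npy");o=r.observe();q=o["joint_pos"];c=(o["eef_pos"],R.from_rotvec(o["ee_rot"]))
for (P,G,n) in((np.array([.27,.28,.2]),Gori(1.5,.05),10),(U(p,[-.15,-.035,.2])[0],Gori(.25,.08),15),(U(p,[-.155,-.035,.15])[0],Gori(p[2],.08),5)):
    q=path(q,c,P,G,n);c=rows(c,P,G,n,12)
E
```

```text
n 10 turn/row 0.115 maxstep 0.08 q [-0.57  0.32  2.5   1.08  1.67  0.28]
[[[0.113, 0.017, 0.014, 0.4, -1.4, 28.7, 12.0], [0.113, 0.017, 0.014, -0.1, 1.8, 28.7, 12.0], [0.113, 0.017, 0.014, -0.5, 5.1, 28.3, 12.0], [0.113, 0.017, 0.014, -0.9, 8.2, 27.5, 12.0], [0.113, 0.017, 0.014, -1.2, 11.3, 26.4, 12.0], [0.113, 0.017, 0.015, -1.5, 14.2, 24.9, 12.0], [0.113, 0.017, 0.014, -1.7, 16.9, 23.1, 12.0], [0.113, 0.017, 0.015, -1.8, 19.4, 21, 12.0], [0.112, 0.017, 0.015, -1.8, 21.7, 18.7, 12.0], [0.113, 0.016, 0.014, -1.8, 23.8, 16.1, 12.0]]]
n 15 turn/row 0.083 maxstep 0.119 q [-0.89  0.29  2.49  1.95  1.35  0.34]
[[[0.005, 0.083, 0.002, -19.3, 1, -18.4, 12.0], [0.005, 0.083, 0.002, -17.7, 0.9, -19.9, 12.0], [0.005, 0.083, 0.002, -16, 0.8, -21.3, 12.0], [0.006, 0.083, 0.002, -14.2, 0.8, -22.6, 12.0], [0.006, 0.083, 0.002, -12.3, 0.6, -23.7, 12.0], [0.005, 0.083, 0.002, -10.3, 0.5, -24.6, 12.0], [0.006, 0.083, 0.002, -8.2, 0.4, -25.4, 12.0], [0.006, 0.083, 0.002, -6, 0.3, -26, 12.0], [0.005, 0.083, 0.001, -3.9, 0.1, -26.4, 12.0], [0.006, 0.083, 0.002, -1.7, 0, -26.6, 12.0]]]
[[[0.005, 0.084, 0.001, 0.6, -0.2, -26.7, 12.0], [0.006, 0.083, 0.002, 2.8, -0.3, -26.5, 12.0], [0.005, 0.084, 0.001, 5, -0.4, -26.2, 12.0], [0.006, 0.083, 0.002, 7.2, -0.6, -25.7, 12.0], [0.005, 0.084, 0.001, 9.2, -0.8, -25.1, 12.0]]]
n 5 turn/row 0.056 maxstep 0.129 q [-0.65  0.52  2.51  2.52  1.41  0.06]
[[[0.005, 0.056, 0, -0.2, 10, 0.3, 12.0], [0.004, 0.056, 0, -0.2, 10.1, 0.2, 12.0], [0.005, 0.056, 0, -0.2, 10.1, 0.2, 12.0], [0.004, 0.057, 0, -0.1, 10, 0.1, 12.0], [0.005, 0.056, 0, -0.2, 10.1, 0.1, 12.0]]]
```

{"api": "servo_tool", "payload": {
  "plan": [
    [[0.113, 0.017, 0.014, 0, -1, 28.7, 12], [0.113, 0.017, 0.014, 0, 2, 28.7, 12], [0.113, 0.017, 0.014, -0.5, 5, 28.3, 12], [0.113, 0.017, 0.014, -1, 8, 27.5, 12], [0.113, 0.017, 0.014, -1, 11, 26.4, 12], [0.113, 0.017, 0.015, -1.5, 14, 25, 12], [0.113, 0.017, 0.014, -2, 17, 23, 12], [0.113, 0.017, 0.015, -2, 19.4, 21, 12], [0.112, 0.017, 0.015, -2, 21.7, 18.7, 12], [0.113, 0.016, 0.014, -2, 24, 16, 12]]
  ]
}}

```text
time_s: 2.82
eef_pos: [0.271, 0.2791, 0.1999]
ee_rot: [-1.285, -1.141, 1.2]
contact_force: [0.8, -0.8, -0.8]
finger_gap: 0.012
```

{"api": "servo_tool", "payload": {
  "plan": [
    [[0.005, 0.083, 0.002, -19, 1, -18.4, 12], [0.005, 0.083, 0.002, -17.7, 1, -20, 12], [0.005, 0.083, 0.002, -16, 1, -21.3, 12], [0.006, 0.083, 0.002, -14, 1, -22.6, 12], [0.006, 0.083, 0.002, -12, 0.5, -23.7, 12], [0.005, 0.083, 0.002, -10, 0.5, -24.6, 12], [0.006, 0.083, 0.002, -8, 0.5, -25.4, 12], [0.006, 0.083, 0.002, -6, 0, -26, 12], [0.005, 0.083, 0.001, -4, 0, -26.4, 12], [0.006, 0.083, 0.002, -2, 0, -26.6, 12]]
  ]
}}

```text
time_s: 3.65
eef_pos: [0.4439, 0.0734, 0.2032]
ee_rot: [-1.536, -0.479, 0.576]
contact_force: [-0.0, 1.6, 0.4]
finger_gap: 0.012
```

{"api": "servo_tool", "payload": {
  "plan": [
    [[0.005, 0.084, 0.001, 0.5, 0, -26.7, 12], [0.006, 0.083, 0.002, 3, 0, -26.5, 12], [0.005, 0.084, 0.001, 5, 0, -26, 12], [0.006, 0.083, 0.002, 7, -0.5, -25.7, 12], [0.005, 0.084, 0.001, 9, -1, -25, 12], [0.005, 0.056, 0, 0, 10, 0, 12], [0.004, 0.056, 0, 0, 10, 0, 12], [0.005, 0.056, 0, 0, 10, 0, 12], [0.004, 0.057, 0, 0, 10, 0, 12], [0.005, 0.056, 0, 0, 10, 0, 12]]
  ]
}}

```text
time_s: 4.48
eef_pos: [0.5252, -0.0281, 0.1538]
ee_rot: [-1.576, 0.076, 0.032]
contact_force: [0.9, 0.5, -0.3]
finger_gap: 0.0122
```

```bash
cat > st.py <<'E'
from cell import r
from pl import *
p=np.load("p.npy")
def st():
    o=r.observe();E=R.from_rotvec(o["ee_rot"]);a=p[2];d=o["eef_pos"]-[p[0],p[1],0]
    u=np.array([d[0]*np.cos(a)+d[1]*np.sin(a),-d[0]*np.sin(a)+d[1]*np.cos(a),d[2]])
    M=E.as_matrix();F=o["contact_force"];print("t",round(o["time_s"],2),"unit mm",(u*1000).round(1),"yaw",round(np.arctan2(M[1,0],M[0,0])-a,3),"pitch",round(-np.arcsin(M[2,0]),3),"roll(yz)",round(M[2,2],3),"F",F.round(1),"gap",round(o["finger_gap"],3),"q",o["joint_pos"].round(2));return o,E,u
E
python3 - <<'E'
from st import *
st()
c=r.read_camera("wrist");np.savez("w1.npz",**c);cv2.imwrite("pics/w1.png",c["pixels"][:,:,::-1])
E
```

```text
t 4.48 unit mm [-149.4  -34.3  153.8] yaw 0.004 pitch 0.069 roll(yz) -0.006 F [ 0.9  0.5 -0.3] gap 0.012 q [-0.63  0.51  2.51  2.53  1.4   0.07]
```

View pics/w1.png

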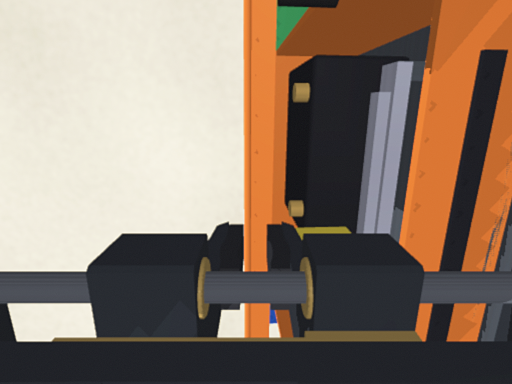

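```bash
python3 - <<'E'
from h import *
p=np.load("p.npy");c=np.load("w1.npz");Rm,t=c["world_to_cam"][:3,:3],c["world_to_cam"][:3,3];o=-Rm.T@t;a=p[2];W=np.array([[np.cos(a),np.sin(a),0],[-np.sin(a),np.cos(a),0],[0,0,1]])
oo=W@(o-[p[0],p[1],0]);print("cam",oo)
for uv in((305,227),(325,227),(345,227),(350,231)):
  d=W@(Rm.T@np.linalg.inv(c["mtx"])@[*uv,1])
  for x in(-.11,-.056): print(uv,x,(oo+d*(x-oo[0])/d[0]).round(4))
i=cv2.imread("pics/w1.png")
cv2.imwrite("pics/w1c.png",cv2.resize(i[205:240,285:365],None,fx=8,fy=8,interpolation=cv2.INTER_NEAREST))
print([i[r_,330].tolist() for r_ in range(222,238)])
E
```

```text
cam [-0.28501944 -0.10157071  0.16321699]
(305, 227) -0.11 [-0.11   -0.0282  0.1187]
(305, 227) -0.056 [-0.056  -0.0056  0.105 ]
(325, 227) -0.11 [-0.11   -0.0279  0.1057]
(325, 227) -0.056 [-0.056  -0.0052  0.088 ]
(345, 227) -0.11 [-0.11   -0.0276  0.0926]
(345, 227) -0.056 [-0.056  -0.0048  0.0708]
(350, 231) -0.11 [-0.11   -0.0248  0.089 ]
(350, 231) -0.056 [-0.056  -0.0011  0.0661]
[[35, 32, 30], [34, 30, 29], [35, 29, 29], [33, 25, 23], [36, 58, 61], [45, 128, 142], [50, 145, 160], [50, 142, 157], [49, 142, 157], [51, 145, 161], [49, 145, 162], [44, 92, 100], [40, 35, 35], [39, 30, 27], [39, 33, 31], [40, 35, 33]]
```

View pics/w1c.png

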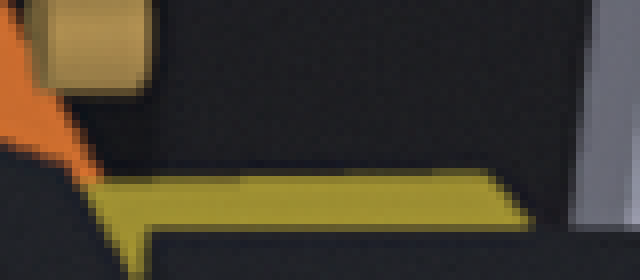

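The wrist view is rolled, with image left being up and image bottom being the unit's left. The yellow tab's −y face shows at rows 226–233, columns 297–351. Its back edge projects to y ≈ −5 mm, and its bottom comes out at z ≈ 71 mm against the 73 mm expected. The top view agrees, so I'm going in at y = −34.

{"api": "servo_tool", "payload": {
  "plan": [
    [[0, 0, 0, 0.6, 8.4, 0, 12], [0, 0, 0, 0.6, 8.4, 0, 12], [0, 0, 0, 0.6, 8.4, 0, 12], [0, 0, 0, 0.6, 8.4, 0, 12], [0, 0, 0, 0.6, 8.2, 0, 12], [0, 0, 0, 0, 0, 0, 12]]
  ]
}}

```text
time_s: 5.03
eef_pos: [0.5255, -0.0279, 0.1113]
ee_rot: [-1.573, 0.073, 0.036]
contact_force: [-0.1, 1.7, 0.1]
finger_gap: 0.0121
```

```bash
python3 -c "
from st import *
st()"
```

```text
t 5.03 unit mm [-149.1  -34.1  111.3] yaw 0.009 pitch 0.07 roll(yz) -0.004 F [-0.1  1.7  0.1] gap 0.012 q [-0.64  0.71  2.44  2.53  1.51 -0.01]
```

{"api": "servo_tool", "payload": {
  "plan": [
    [[0, 0, 0, 10, -0.7, 0, 12], [0, 0, 0, 10, -0.7, 0, 12], [0, 0, 0, 10, -0.7, 0, 12], [0, 0, 0, 10, -0.7, 0, 12], [0, 0, 0, 10, -0.7, 0, 12], [0, 0, 0, 8, -0.5, 0, 12], [0, 0, 0, 7, -0.5, 0, 12], [0, 0, 0, 0, 0, 0, 12], [0, 0, 0, 0, 0, 0, 12]]
  ]
}}

```text
time_s: 5.78
eef_pos: [0.59, -0.0296, 0.1119]
ee_rot: [-1.572, 0.075, 0.034]
contact_force: [-0.4, 0.3, 0.7]
finger_gap: 0.012
```

{"api": "servo_tool", "payload": {
  "plan": [
    [[0, 0, 0, 0, 0, 3, 12], [0, 0, 0, 0, 0, 2, 12], [0, 0, 0, 0, 0, 2, 12], [0, 0, 0, 0, 0, 2, 12], [0, 0, 0, 0, 0, 1, 12], [0, 0, 0, 0, 0, 0, 12], [0, 0, 0, 0, 0, 0, 12]]
  ]
}}

```text
time_s: 6.37
eef_pos: [0.59, -0.0198, 0.1117]
ee_rot: [-1.572, 0.076, 0.034]
contact_force: [1.3, -0.4, 0.0]
finger_gap: 0.012
```

```bash
python3 -c "
from st import *
st()"
```

```text
t 6.37 unit mm [-84.9 -23.9 111.7] yaw 0.006 pitch 0.07 roll(yz) -0.003 F [ 1.3 -0.4  0. ] gap 0.012 q [-0.46  0.68  2.32  2.7   1.37  0.06]
```

{"api": "servo_tool", "payload": {
  "plan": [
    [[0, 0, 0, 0, 0, 1.5, 12], [0, 0, 0, 0, 0, 1.5, 12], [0, 0, 0, 0, 0, 1, 12], [0, 0, 0, 0, 0, 0, 12]]
  ]
}}

```text
time_s: 6.7
eef_pos: [0.5901, -0.0157, 0.1117]
ee_rot: [-1.572, 0.076, 0.034]
contact_force: [-0.8, -0.3, 0.1]
finger_gap: 0.0121
```

{"api": "servo_tool", "payload": {
  "plan": [
    [[0, 0, 0, 0, 0, 1, 12], [0, 0, 0, 0, 0, 1, 12], [0, 0, 0, 0, 0, 0, 12]]
  ]
}}

```text
time_s: 6.95
eef_pos: [0.5902, -0.0144, 0.1117]
ee_rot: [-1.572, 0.077, 0.033]
contact_force: [0.4, -1.8, 0.3]
finger_gap: 0.0122
```

{"api": "servo_tool", "payload": {
  "plan": [
    [[0, 0, 0, 0, 0, 1, 12], [0, 0, 0, 0, 0, 1, 12], [0, 0, 0, 0, 0, 0, 12]]
  ]
}}

```text
time_s: 7.2
eef_pos: [0.5903, -0.0124, 0.1118]
ee_rot: [-1.572, 0.077, 0.033]
contact_force: [-1.5, -4.8, -0.5]
finger_gap: 0.0123
```

{"api": "servo_tool", "payload": {
  "plan": [
    [[0, 0, 0, 0, 0, 1, 12], [0, 0, 0, 0, 0, 1, 12], [0, 0, 0, 0, 0, 0, 12]]
  ]
}}

```text
time_s: 7.45
eef_pos: [0.5904, -0.0101, 0.1117]
ee_rot: [-1.572, 0.076, 0.034]
contact_force: [-1.3, -4.1, 0.2]
finger_gap: 0.012
```

{"api": "servo_tool", "payload": {
  "plan": [
    [[0, 0, 0, 0, 0, 1.5, 12], [0, 0, 0, 0, 0, 1.5, 12], [0, 0, 0, 0, 0, 1.5, 12], [0, 0, 0, 0, 0, 1.5, 12], [0, 0, 0, 0, 0, 0, 12]]
  ]
}}

```text
time_s: 7.87
eef_pos: [0.5906, -0.0042, 0.1117]
ee_rot: [-1.572, 0.076, 0.033]
contact_force: [-0.4, -5.6, -0.4]
finger_gap: 0.0117
```

{"api": "servo_tool", "payload": {
  "plan": [
    [[0, 0, 0, 0, 0, 1.5, 12], [0, 0, 0, 0, 0, 1.5, 12], [0, 0, 0, 0, 0, 1.5, 12], [0, 0, 0, 0, 0, 1, 12], [0, 0, 0, 0, 0, 0, 12], [0, 0, 0, 0, 0, 0, 12]]
  ]
}}

```text
time_s: 8.37
eef_pos: [0.5907, 0.001, 0.1117]
ee_rot: [-1.572, 0.077, 0.033]
contact_force: [-1.2, -6.8, -0.6]
finger_gap: 0.0122
```

```bash
python3 -c "
from st import *
st()"
```

```text
t 8.37 unit mm [-84.9  -3.1 111.7] yaw 0.004 pitch 0.07 roll(yz) -0.003 F [-1.2 -6.8 -0.6] gap 0.012 q [-0.38  0.68  2.31  2.78  1.36  0.05]
```

{"api": "servo_tool", "payload": {
  "plan": [
    [[0, 0, 0, 0, -2, 0, 12], [0, 0, 0, 0, -2, 0, 12], [0, 0, 0, 0, -2, 0, 12], [0, 0, 0, 0, -1.5, 0, 12], [0, 0, 0, 0, 0, 0, 12]]
  ]
}}

```text
time_s: 8.78
eef_pos: [0.5906, 0.001, 0.1171]
ee_rot: [-1.571, 0.082, 0.037]
contact_force: [1.2, -6.7, -8.3]
finger_gap: 0.0123
```

{"api": "servo_tool", "payload": {
  "plan": [
    [[0, 0, 0, 0, -1.5, 0, 12], [0, 0, 0, 0, -1.5, 0, 12], [0, 0, 0, 0, -1.5, 0, 12], [0, 0, 0, 0, 0, 0, 12]]
  ]
}}

```text
time_s: 9.12
eef_pos: [0.5909, 0.001, 0.1213]
ee_rot: [-1.571, 0.083, 0.038]
contact_force: [2.0, -6.2, -8.7]
finger_gap: 0.0119
```

{"api": "servo_tool", "payload": {
  "plan": [
    [[0, 0, 0, 0, -1.5, 0, 12], [0, 0, 0, 0, -1.5, 0, 12], [0, 0, 0, 0, -1.5, 0, 12], [0, 0, 0, 0, 0, 0, 12]]
  ]
}}

```text
time_s: 9.45
eef_pos: [0.5912, 0.001, 0.1258]
ee_rot: [-1.571, 0.083, 0.038]
contact_force: [2.6, -6.8, -9.6]
finger_gap: 0.0122
```

{"api": "servo_tool", "payload": {
  "plan": [
    [[0, 0, 0, 0, -1.5, 0, 12], [0, 0, 0, 0, -1.5, 0, 12], [0, 0, 0, 0, -1.5, 0, 12], [0, 0, 0, 0, 0, 0, 12]]
  ]
}}

```text
time_s: 9.78
eef_pos: [0.5915, 0.001, 0.1303]
ee_rot: [-1.571, 0.083, 0.038]
contact_force: [2.4, -7.4, -9.3]
finger_gap: 0.0122
```

{"api": "servo_tool", "payload": {
  "plan": [
    [[0, 0, 0, 0, -2, 0, 12], [0, 0, 0, 0, -2, 0, 12], [0, 0, 0, 0, -2, 0, 12], [0, 0, 0, 0, 0, 0, 12]]
  ]
}}

```text
time_s: 10.12
eef_pos: [0.5919, 0.001, 0.1363]
ee_rot: [-1.571, 0.083, 0.038]
contact_force: [1.2, -7.6, -9.4]
finger_gap: 0.0124
```

{"api": "servo_tool", "payload": {
  "plan": [
    [[0, 0, 0, 0, -2, 0, 12], [0, 0, 0, 0, -2, 0, 12], [0, 0, 0, 0, -2, 0, 12], [0, 0, 0, 0, 0, 0, 12]]
  ]
}}

```text
time_s: 10.45
eef_pos: [0.5923, 0.0011, 0.1422]
ee_rot: [-1.571, 0.083, 0.038]
contact_force: [2.9, -7.2, -9.3]
finger_gap: 0.0119
```

{"api": "servo_tool", "payload": {
  "plan": [
    [[0, 0, 0, 0, -2, 0, 12], [0, 0, 0, 0, -2, 0, 12], [0, 0, 0, 0, -2, 0, 12], [0, 0, 0, 0, 0, 0, 12]]
  ]
}}

```text
time_s: 10.78
eef_pos: [0.5927, 0.0011, 0.1481]
ee_rot: [-1.571, 0.083, 0.038]
contact_force: [2.9, -7.4, -9.3]
finger_gap: 0.0119
```

```bash
python3 - <<'E'
from st import *
st()
c=r.read_camera("scene");i=c["pixels"][:,:,::-1];cv2.imwrite("pics/s2.png",cv2.resize(i[110:310,130:330],None,fx=3,fy=3,interpolation=cv2.INTER_CUBIC))
E
```

```text
t 10.78 unit mm [-82.9  -3.  148.1] yaw 0.004 pitch 0.077 roll(yz) -0.002 F [ 2.9 -7.4 -9.3] gap 0.012 q [-0.38  0.53  2.36  2.77  1.26  0.09]
```

View pics/s2.png

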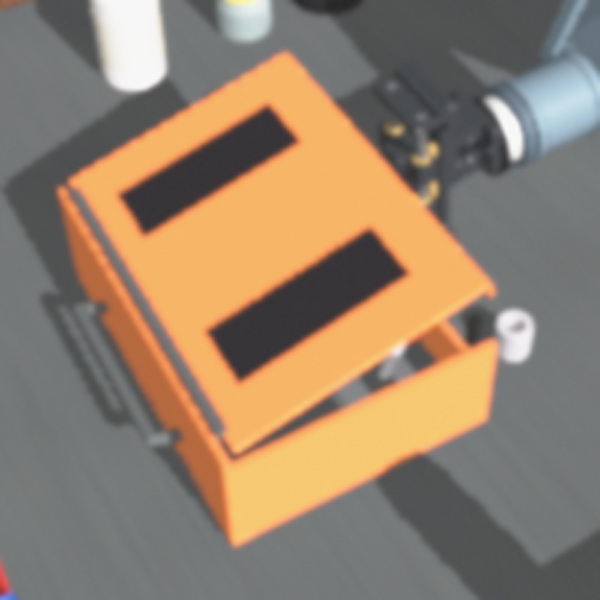

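The scene view shows the bonnet clearly lifted, at about 0.14 rad, past the catch. The socket at (515,335) and the spanner are undisturbed. Next is the arc about the hinge with the fingertip under the panel.

```bash
python3 - <<'E'
from st import *
o,E,u=st();q=o["joint_pos"]
off=np.array([.011,0,.0226]);h=np.array([.115,0,.13]);t=u+off-h;rho=np.hypot(t[0],t[2]);a0=np.arctan2(t[2],-t[0]);print(rho,a0)
c=(o["eef_pos"],E);n=30;prev=u
Q=[];ps=c[0];qq=q
for i in range(1,n+1):
    a=a0+(1.0-a0)*i/n
    v=h+rho*np.array([-np.cos(a),0,np.sin(a)])-off;v[1]=u[1]
    W=U(p,v)[0]; d=E.inv().apply(W-ps)*1000;d=np.round(d,1);ps=ps+E.apply(d/1000);Q.append([0,0,0]+[float(x) for x in d]+[12])
    qn,e=ik(W,E,qq);
    if e>.002: print("miss",i,e)
    qq=qn
print(qq.round(2),v)
for k in range(0,n,10):print([Q[k:k+10]])
E
```

```text
t 10.83 unit mm [-82.9  -3.  148.2] yaw 0.004 pitch 0.077 roll(yz) -0.002 F [ 2.1 -6.9 -9.8] gap 0.012 q [-0.38  0.53  2.36  2.77  1.26  0.09]
0.19128110694191028 0.21474012573053025
[-0.3   0.22  2.23  2.77  0.83  0.23] [ 0.00065038 -0.0029704   0.2683575 ]
[[[0, 0, 0, 0.8, -4.9, -0.0, 12], [0, 0, 0, 0.8, -5.0, -0.0, 12], [0, 0, 0, 1.0, -4.9, -0.0, 12], [0, 0, 0, 1.2, -4.9, -0.1, 12], [0, 0, 0, 1.3, -4.8, 0.0, 12], [0, 0, 0, 1.4, -4.8, 0.0, 12], [0, 0, 0, 1.5, -4.8, -0.0, 12], [0, 0, 0, 1.6, -4.7, -0.0, 12], [0, 0, 0, 1.8, -4.7, -0.0, 12], [0, 0, 0, 1.9, -4.6, -0.1, 12]]]
[[[0, 0, 0, 2.0, -4.6, 0.0, 12], [0, 0, 0, 2.1, -4.5, 0.0, 12], [0, 0, 0, 2.3, -4.5, -0.0, 12], [0, 0, 0, 2.3, -4.4, -0.0, 12], [0, 0, 0, 2.5, -4.4, -0.1, 12], [0, 0, 0, 2.6, -4.3, 0.0, 12], [0, 0, 0, 2.7, -4.2, 0.0, 12], [0, 0, 0, 2.8, -4.1, -0.0, 12], [0, 0, 0, 2.9, -4.1, -0.0, 12], [0, 0, 0, 3.0, -4.0, -0.1, 12]]]
[[[0, 0, 0, 3.2, -3.9, 0.0, 12], [0, 0, 0, 3.2, -3.8, 0.0, 12], [0, 0, 0, 3.3, -3.8, -0.0, 12], [0, 0, 0, 3.4, -3.6, -0.0, 12], [0, 0, 0, 3.6, -3.6, -0.1, 12], [0, 0, 0, 3.6, -3.4, 0.0, 12], [0, 0, 0, 3.7, -3.4, -0.0, 12], [0, 0, 0, 3.8, -3.3, -0.0, 12], [0, 0, 0, 3.8, -3.2, -0.0, 12], [0, 0, 0, 4.0, -3.0, -0.1, 12]]]
```

{"api": "servo_tool", "payload": {
  "plan": [
    [[0, 0, 0, 0.8, -5, 0, 12], [0, 0, 0, 0.8, -5, 0, 12], [0, 0, 0, 1, -5, 0, 12], [0, 0, 0, 1.2, -5, 0, 12]]
  ]
}}

```text
time_s: 11.17
eef_pos: [0.5976, 0.0017, 0.1684]
ee_rot: [-1.571, 0.08, 0.038]
contact_force: [-2.3, -5.7, -5.0]
finger_gap: 0.0119
```

{"api": "servo_tool", "payload": {
  "plan": [
    [[0, 0, 0, 1.3, -4.8, 0, 12], [0, 0, 0, 1.4, -4.8, 0, 12], [0, 0, 0, 1.5, -4.8, 0, 12], [0, 0, 0, 1.6, -4.7, 0, 12], [0, 0, 0, 1.8, -4.7, 0, 12], [0, 0, 0, 1.9, -4.6, 0, 12]]
  ]
}}

```text
time_s: 11.67
eef_pos: [0.6084, 0.0022, 0.1953]
ee_rot: [-1.57, 0.081, 0.04]
contact_force: [-6.1, -3.3, -5.9]
finger_gap: 0.0118
```

{"api": "servo_tool", "payload": {
  "plan": [
    [[0, 0, 0, 2, -4.6, 0, 12], [0, 0, 0, 2.1, -4.5, 0, 12], [0, 0, 0, 2.3, -4.5, 0, 12], [0, 0, 0, 2.3, -4.4, 0, 12], [0, 0, 0, 2.5, -4.4, 0, 12]]
  ]
}}

```text
time_s: 12.08
eef_pos: [0.6209, 0.0019, 0.2169]
ee_rot: [-1.57, 0.08, 0.039]
contact_force: [-7.9, -4.0, -3.5]
finger_gap: 0.012
```

```bash
python3 -c "
from st import *
st()"
```

```text
t 12.08 unit mm [-54.7  -1.2 216.9] yaw 0.006 pitch 0.076 roll(yz) -0.002 F [-7.9 -4.  -3.5] gap 0.012 q [-0.34  0.3   2.35  2.77  1.02  0.17]
```

{"api": "servo_tool", "payload": {
  "plan": [
    [[0, 0, 0, 2.6, -4.3, 0, 12], [0, 0, 0, 2.7, -4.2, 0, 12], [0, 0, 0, 2.8, -4.1, 0, 12], [0, 0, 0, 2.9, -4.1, 0, 12], [0, 0, 0, 3, -4, 0, 12], [0, 0, 0, 3.2, -3.9, 0, 12], [0, 0, 0, 3.2, -3.8, 0, 12]]
  ]
}}

```text
time_s: 12.67
eef_pos: [0.6436, 0.0013, 0.2442]
ee_rot: [-1.571, 0.079, 0.038]
contact_force: [-8.4, -3.3, -2.0]
finger_gap: 0.0122
```

{"api": "servo_tool", "payload": {
  "plan": [
    [[0, 0, 0, 3.3, -3.8, 0, 12], [0, 0, 0, 3.4, -3.6, 0, 12], [0, 0, 0, 3.6, -3.6, 0, 12], [0, 0, 0, 3.6, -3.4, 0, 12], [0, 0, 0, 3.7, -3.4, 0, 12], [0, 0, 0, 3.8, -3.3, 0, 12], [0, 0, 0, 3.8, -3.2, 0, 12], [0, 0, 0, 4, -3, 0, 12], [0, 0, 0, 0, 0, 0, 12]]
  ]
}}

```text
time_s: 13.42
eef_pos: [0.6756, 0.0006, 0.2702]
ee_rot: [-1.572, 0.077, 0.038]
contact_force: [-1.5, -1.3, -1.2]
finger_gap: 0.012
```

```bash
python3 - <<'E'
from st import *
st()
c=r.read_camera("scene");np.savez("s3.npz",**c);i=c["pixels"][:,:,::-1];cv2.imwrite("pics/s3.png",cv2.resize(i[80:300,120:340],None,fx=2.7,fy=2.7,interpolation=cv2.INTER_CUBIC))
for j in (.7,.8,.9,1.0):
    a=j+.12;P=[[.115-.234*np.cos(j+.051),s*.168,.13+.234*np.sin(j+.051)] for s in(1,-1)];print(j,((proj(c,U(p,P))-[120,80]+.5)*2.7-.5).round(0).tolist())
E
```

```text
t 13.42 unit mm [-1.000e-01 -8.000e-01  2.702e+02] yaw 0.007 pitch 0.073 roll(yz) -0.003 F [-1.5 -1.3 -1.2] gap 0.012 q [-0.3   0.21  2.23  2.77  0.83  0.23]
0.7 [[418.0, 280.0], [227.0, 62.0]]
0.8 [[401.0, 273.0], [210.0, 53.0]]
0.9 [[381.0, 268.0], [191.0, 45.0]]
1.0 [[358.0, 265.0], [170.0, 39.0]]
```

View pics/s3.png

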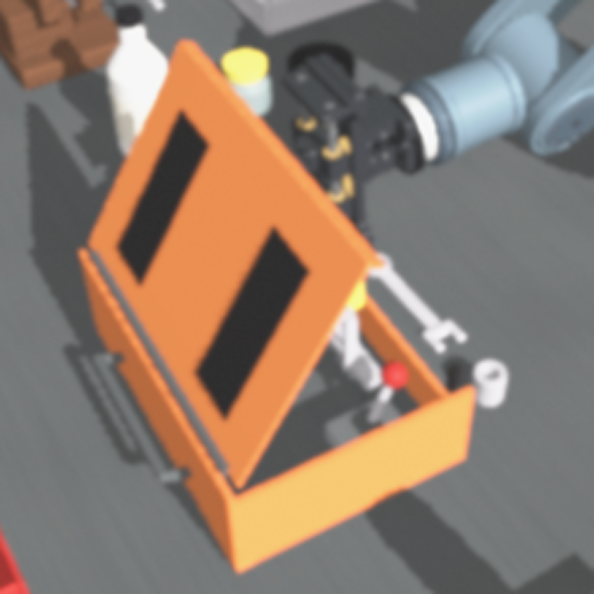

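Scene view: the bonnet's front corners are at about (382,262) and (185,42), which matches joint ≈ 0.9. The red ball is at (396,375), with the lever still forward. Next I check the reach for the isolator push.

```bash
python3 - <<'E'
from st import *
o,E,u=st();q0=o["joint_pos"]
for fy in(.112,):
 for roll in(0,np.pi):
  for ph in(.7,.85,1.0,1.15,1.3):
   for tip in([-.12,fy,.15],[-.12,fy,.09],[-.044,fy,.09]):
    T=np.array(tip)-.011*np.array([np.cos(ph),0,-np.sin(ph)])
    G=R.from_euler("ZY",[p[2],ph])*R.from_euler("X",roll)*Gori(0,0)
    best=min((ik(U(p,T)[0],G,g) for g in([-.2,.4,2.2,2.8,.3,.2],[-.2,.4,2.2,0,.3,.2-np.pi],[-.2,.4,2.2,0,.3,3])),key=lambda k:k[1])
    print(round(roll,1),ph,tip,best[0].round(2),round(best[1],4))
E
```

```text
t 13.47 unit mm [-1.000e-01 -7.000e-01  2.704e+02] yaw 0.007 pitch 0.072 roll(yz) -0.003 F [-1.5 -0.7 -2. ] gap 0.012 q [-0.3   0.21  2.23  2.77  0.83  0.23]
0 0.7 [-0.12, 0.112, 0.15] [ 0.02 -0.02  2.31  4.28  0.04 -1.1 ] 0.0016
0 0.7 [-0.12, 0.112, 0.09] [ 0.02  0.16  2.31  3.34  0.2  -0.16] 0.0
0 0.7 [-0.044, 0.112, 0.09] [ 0.01  0.29  2.14  3.35  0.16 -0.18] 0.0
0 0.85 [-0.12, 0.112, 0.15] [ 0.02 -0.03  2.22 -0.14  0.23 -2.97] 0.0
0 0.85 [-0.12, 0.112, 0.09] [ 0.02  0.12  2.24 -0.49  0.07 -2.62] 0.0
0 0.85 [-0.044, 0.112, 0.09] [ 0.01  0.26  2.06 -0.27  0.1  -2.85] 0.0
0 1.0 [-0.12, 0.112, 0.15] [ 0.01 -0.01  2.12 -0.06  0.46 -3.05] 0.0
0 1.0 [-0.12, 0.112, 0.09] [ 0.01  0.13  2.15 -0.08  0.3  -3.03] 0.0
0 1.0 [-0.044, 0.112, 0.09] [ 0.01  0.27  1.97 -0.06  0.34 -3.05] 0.0
0 1.15 [-0.12, 0.112, 0.15] [ 0.01  0.04  2.02 -0.03  0.66 -3.08] 0.0
0 1.15 [-0.12, 0.112, 0.09] [ 0.01  0.16  2.05 -0.03  0.52 -3.08] 0.0
0 1.15 [-0.044, 0.112, 0.09] [ 0.    0.3   1.86 -0.03  0.56 -3.09] 0.0
0 1.3 [-0.12, 0.112, 0.15] [ 0.    0.11  1.9  -0.01  0.85 -3.1 ] 0.0
0 1.3 [-0.12, 0.112, 0.09] [ 0. 
[... 473 characters left out ...]
 0.112, 0.09] [ 0.01  0.26  2.06 -0.27  0.1   0.3 ] 0.0
3.1 1.0 [-0.12, 0.112, 0.15] [ 0.01 -0.01  2.12 -0.06  0.46  0.09] 0.0
3.1 1.0 [-0.12, 0.112, 0.09] [ 0.01  0.13  2.15 -0.08  0.3   0.12] 0.0
3.1 1.0 [-0.044, 0.112, 0.09] [ 0.01  0.27  1.97 -0.06  0.34  0.09] 0.0
3.1 1.15 [-0.12, 0.112, 0.15] [ 0.01  0.04  2.02 -0.03  0.66  0.06] 0.0
3.1 1.15 [-0.12, 0.112, 0.09] [ 0.01  0.16  2.05 -0.03  0.52  0.07] 0.0
3.1 1.15 [-0.044, 0.112, 0.09] [ 0.    0.3   1.86 -0.03  0.56  0.05] 0.0
3.1 1.3 [-0.12, 0.112, 0.15] [ 0.    0.11  1.9  -0.01  0.85  0.04] 0.0
3.1 1.3 [-0.12, 0.112, 0.09] [ 0.    0.21  1.94 -0.01  0.72  0.05] 0.0
3.1 1.3 [-0.044, 0.112, 0.09] [-0.    0.36  1.75 -0.01  0.77  0.04] 0.0
```

```bash
cat > plan3.py <<'E'
from st import *
import itertools
o,E,u=st();q=o["joint_pos"]
def pose(tip,yaw,ph): 
    G=Gori(p[2]+yaw,ph); return U(p,tip)[0]-G.apply([.011,0,0]),G
yaw,ph=.3,.7
W=[(pose([-.06,-.001,.272],0,.075),5),(pose([-.115,.04,.25],yaw,.4),10),(pose([-.122,.112,.15],yaw,ph),10),(pose([-.118,.112,.095],yaw,ph),6),(pose([-.03,.112,.095],yaw,ph),14)]
c=(o["eef_pos"],E)
for (P,G),n in W:
    q=path(q,c,P,G,n);c=(P,G)
E
python3 plan3.py
```

```text
t 13.47 unit mm [-1.000e-01 -7.000e-01  2.704e+02] yaw 0.007 pitch 0.072 roll(yz) -0.003 F [-1.5 -0.7 -2. ] gap 0.012 q [-0.3   0.21  2.23  2.77  0.83  0.23]
n 5 turn/row 0.002 maxstep 0.035 q [-0.36  0.07  2.4   2.71  0.87  0.26]
n 10 turn/row 0.044 maxstep 0.115 q [-0.53 -0.25  2.44  1.65  0.72  1.08]
n 10 turn/row 0.03 maxstep 0.054 q [-0.2  -0.05  2.34  1.45  0.35  1.38]
n 6 turn/row 0.0 maxstep 0.086 q [-0.2   0.13  2.33  1.92  0.37  0.89]
n 14 turn/row 0.0 maxstep 0.015 q [-0.16  0.29  2.12  1.83  0.34  1.02]
```

```bash
cat >> plan3.py <<'E'
c=(o["eef_pos"],E)
for (P,G),n in W[:4]: c=rows(c,P,G,n,0)
E
python3 plan3.py | tail -6
```

```text
n 6 turn/row 0.0 maxstep 0.086 q [-0.2   0.13  2.33  1.92  0.37  0.89]
n 14 turn/row 0.0 maxstep 0.015 q [-0.16  0.29  2.12  1.83  0.34  1.02]
[[[0.001, 0.001, 0.001, -14.2, 0.5, 0, 0.0], [0.001, 0.002, 0, -14.2, 0.6, 0, 0.0], [0.001, 0.001, 0.001, -14.1, 0.6, 0, 0.0], [0, 0.002, 0, -14.2, 0.6, 0, 0.0], [0.001, 0.001, 0.001, -14.1, 0.5, 0, 0.0]]]
[[[-0.007, -0.029, 0.032, -5.2, 2.3, 3.8, 0.0], [-0.007, -0.029, 0.032, -5, 2.4, 4, 0.0], [-0.007, -0.029, 0.032, -4.8, 2.5, 4.1, 0.0], [-0.007, -0.029, 0.032, -4.6, 2.6, 4.3, 0.0], [-0.007, -0.029, 0.032, -4.4, 2.8, 4.4, 0.0], [-0.007, -0.03, 0.032, -4.2, 2.9, 4.6, 0.0], [-0.007, -0.029, 0.033, -4, 2.9, 4.7, 0.0], [-0.007, -0.03, 0.032, -3.8, 3.1, 4.9, 0.0], [-0.008, -0.029, 0.033, -3.5, 3.1, 5, 0.0], [-0.007, -0.03, 0.032, -3.3, 3.2, 5.1, 0.0]]]
[[[-0, 0, 0.03, 5.3, 8.3, 7.1, 0.0], [-0, 0, 0.03, 5.5, 8.2, 7.1, 0.0], [-0, 0, 0.03, 5.8, 8, 7.1, 0.0], [0, 0, 0.03, 6, 7.8, 7.1, 0.0], [0, 0, 0.03, 6.3, 7.6, 7.1, 0.0], [0, 0, 0.03, 6.5, 7.4, 7.1, 0.0], [0, 0, 0.03, 6.7, 7.3, 7, 0.0], [0, 0, 0.03, 6.9, 7, 7.1, 0.0], [0, 0, 0.03, 7.1, 6.8, 7, 0.0], [0, 0, 0.03, 7.3, 6.7, 7.1, 0.0]]]
[[[0, 0, 0, 6.4, 6.6, -0.2, 0.0], [0, 0, 0, 6.4, 6.6, -0.2, 0.0], [0, 0, 0, 6.4, 6.6, -0.2, 0.0], [0, 0, 0, 6.4, 6.6, -0.2, 0.0], [0, 0, 0, 6.4, 6.6, -0.2, 0.0], [0, 0, 0, 6.3, 6.6, -0.2, 0.0]]]
```

{"api": "servo_tool", "payload": {
  "plan": [
    [[0, 0, 0, 0, 0, 0, 0], [0, 0, 0, -3, 1, 0, 0], [0, 0, 0, -10, 1, 0, 0], [0, 0, 0, -14, 0.5, 0, 0], [0, 0, 0, -14, 0.5, 0, 0], [0, 0, 0, -15, 0.5, 0, 0], [0, 0, 0, -15, 0.5, 0, 0]]
  ]
}}

```text
time_s: 14.05
eef_pos: [0.6036, 0.0021, 0.2724]
ee_rot: [-1.572, 0.075, 0.035]
contact_force: [-0.2, 0.7, -0.0]
finger_gap: 0.0003
```

{"api": "servo_tool", "payload": {
  "plan": [
    [[-0.007, -0.029, 0.032, -5, 2, 4, 0], [-0.007, -0.029, 0.032, -5, 2, 4, 0], [-0.007, -0.029, 0.032, -5, 2, 4, 0], [-0.007, -0.029, 0.032, -4.5, 2.5, 4, 0], [-0.007, -0.029, 0.032, -4.5, 2.5, 4.5, 0], [-0.007, -0.03, 0.032, -4, 3, 4.5, 0], [-0.007, -0.029, 0.033, -4, 3, 4.5, 0], [-0.007, -0.03, 0.032, -4, 3, 5, 0], [-0.008, -0.029, 0.033, -3.5, 3, 5, 0], [-0.007, -0.03, 0.032, -3, 3, 5, 0]]
  ]
}}

```text
time_s: 14.88
eef_pos: [0.5517, 0.0414, 0.2547]
ee_rot: [-1.596, 0.098, 0.526]
contact_force: [0.8, 1.1, -0.2]
finger_gap: 0.0004
```

{"api": "servo_tool", "payload": {
  "plan": [
    [[0, 0, 0.03, 5.3, 8.3, 7, 0], [0, 0, 0.03, 5.5, 8, 7, 0], [0, 0, 0.03, 6, 8, 7, 0], [0, 0, 0.03, 6, 8, 7, 0], [0, 0, 0.03, 6, 7.6, 7, 0], [0, 0, 0.03, 6.5, 7.4, 7, 0], [0, 0, 0.03, 6.5, 7.3, 7, 0], [0, 0, 0.03, 7, 7, 7, 0], [0, 0, 0.03, 7, 6.8, 7, 0], [0, 0, 0.03, 7, 6.7, 7, 0]]
  ]
}}

```text
time_s: 15.72
eef_pos: [0.5488, 0.1128, 0.1574]
ee_rot: [-1.59, 0.341, 0.757]
contact_force: [0.1, -0.2, 0.9]
finger_gap: 0.0003
```

```bash
python3 - <<'E'
from st import *
o,E,u=st()
yaw,ph=.3,.7;G=Gori(p[2]+yaw,ph);T=lambda tip:U(p,tip)[0]-G.apply([.011,0,0])
c=(o["eef_pos"],E);q=o["joint_pos"]
for tip,n in (([-.120,.112,.095],7),([-.03,.112,.095],18)):
    q=path(q,c,T(tip),G,n);c=rows(c,T(tip),G,n,0)
E
```

```text
t 15.72 unit mm [-130.3  107.4  157.4] yaw 0.304 pitch 0.697 roll(yz) -0.004 F [ 0.1 -0.2  0.9] gap 0.0 q [-0.21 -0.06  2.34  1.45  0.36  1.37]
n 7 turn/row 0.001 maxstep 0.074 q [-0.2   0.13  2.33  1.92  0.37  0.89]
[[[0.001, 0, 0, 5.4, 5.8, 0.2, 0.0], [0.001, 0, 0, 5.4, 5.8, 0.2, 0.0], [0.001, 0.001, 0.001, 5.4, 5.8, 0.2, 0.0], [0.001, 0, 0, 5.4, 5.8, 0.2, 0.0], [0.001, 0.001, 0.001, 5.4, 5.8, 0.2, 0.0], [0.001, 0, 0, 5.4, 5.8, 0.2, 0.0], [0.001, 0.001, 0.001, 5.4, 5.8, 0.3, 0.0]]]
n 18 turn/row 0.0 maxstep 0.012 q [-0.16  0.29  2.12  1.83  0.34  1.02]
[[[0, -0, -0, 3.7, -3.1, -1.5, 0.0], [0, -0, -0, 3.6, -3.1, -1.5, 0.0], [0, -0, -0, 3.7, -3.1, -1.5, 0.0], [0, -0, -0, 3.6, -3.1, -1.5, 0.0], [0, -0, -0, 3.7, -3.1, -1.5, 0.0], [0, -0, -0, 3.6, -3.1, -1.5, 0.0], [0, -0, -0, 3.7, -3.1, -1.5, 0.0], [0, -0, -0, 3.6, -3.1, -1.5, 0.0], [0, -0, -0, 3.7, -3.1, -1.5, 0.0], [0, -0, -0, 3.6, -3.1, -1.5, 0.0]]]
[[[0, -0, -0, 3.7, -3.1, -1.5, 0.0], [0, -0, -0, 3.6, -3, -1.4, 0.0], [0, -0, -0, 3.7, -3.1, -1.5, 0.0], [0, -0, -0, 3.6, -3, -1.4, 0.0], [0, -0, -0, 3.7, -3.1, -1.5, 0.0], [0, -0, -0, 3.6, -3, -1.4, 0.0], [0, -0, -0, 3.7, -3.1, -1.5, 0.0], [0, -0, -0, 3.6, -3, -1.4, 0.0]]]
```

{"api": "servo_tool", "payload": {
  "plan": [
    [[0, 0, 0, 5.4, 5.8, 0.2, 0], [0, 0, 0, 5.4, 5.8, 0.2, 0], [0, 0, 0, 5.4, 5.8, 0.2, 0], [0, 0, 0, 5.4, 5.8, 0.2, 0], [0, 0, 0, 5.4, 5.8, 0.2, 0], [0, 0, 0, 5.4, 5.8, 0.2, 0], [0, 0, 0, 5.4, 5.8, 0.2, 0], [0, 0, 0, 0, 0, 0, 0]]
  ]
}}

```text
time_s: 16.38
eef_pos: [0.5508, 0.1144, 0.1012]
ee_rot: [-1.589, 0.342, 0.757]
contact_force: [-0.3, 0.4, -0.3]
finger_gap: 0.0006
```

{"api": "servo_tool", "payload": {
  "plan": [
    [[0, 0, 0, 3.6, -3.1, -1.5, 0], [0, 0, 0, 3.6, -3.1, -1.5, 0], [0, 0, 0, 3.6, -3.1, -1.5, 0], [0, 0, 0, 3.6, -3.1, -1.5, 0], [0, 0, 0, 3.6, -3.1, -1.5, 0], [0, 0, 0, 3.6, -3.1, -1.5, 0]]
  ]
}}

```text
time_s: 16.88
eef_pos: [0.5837, 0.113, 0.1046]
ee_rot: [-1.591, 0.339, 0.753]
contact_force: [-1.4, -0.3, 2.2]
finger_gap: 0.0002
```

{"api": "servo_tool", "payload": {
  "plan": [
    [[0, 0, 0, 3.6, -3.1, -1.5, 0], [0, 0, 0, 3.6, -3.1, -1.5, 0], [0, 0, 0, 3.6, -3.1, -1.5, 0], [0, 0, 0, 3.6, -3.1, -1.5, 0], [0, 0, 0, 3.6, -3.1, -1.5, 0], [0, 0, 0, 3.6, -3.1, -1.5, 0], [0, 0, 0, 3.6, -3.1, -1.5, 0], [0, 0, 0, 3.6, -3.1, -1.5, 0]]
  ]
}}

```text
time_s: 17.55
eef_pos: [0.6223, 0.1118, 0.1035]
ee_rot: [-1.59, 0.341, 0.755]
contact_force: [-1.4, -0.4, -0.1]
finger_gap: 0.0006
```

```bash
cat > look.py <<'E'
from st import *
import sys
st()
c=r.read_camera("scene");i=c["pixels"][:,:,::-1];cv2.imwrite(f"pics/{sys.argv[1]}.png",cv2.resize(i[80:300,120:340],None,fx=2.7,fy=2.7,interpolation=cv2.INTER_CUBIC))
for j in (0,.4,.7,.85,1.0):
    P=[-.05+.07*np.sin(j-.5),.11,.034+.07*np.cos(j-.5)];print(j,((proj(c,U(p,P))-[120,80]+.5)*2.7-.5).round(0).tolist())
im=c["pixels"].astype(int);m=(im[...,0]>140)&(im[...,1]<70)&(im[...,2]<70);m[:80]=0;m[300:]=0;m[:,:120]=0;m[:,340:]=0
ys,xs=np.nonzero(m)
if len(xs): print("red centroid",((np.array([xs.mean(),ys.mean()])-[120,80]+.5)*2.7-.5).round(1),len(xs))
E
python3 look.py s4
```

```text
t 17.55 unit mm [-56.9 108.7 103.5] yaw 0.302 pitch 0.696 roll(yz) -0.004 F [-1.4 -0.4 -0.1] gap 0.001 q [-0.17  0.25  2.17  1.85  0.35  0.98]
0 [[397.0, 375.0]]
0.4 [[373.0, 380.0]]
0.7 [[354.0, 390.0]]
0.85 [[344.0, 396.0]]
1.0 [[335.0, 403.0]]
red centroid [ 66.8 538.1] 71
```

View pics/s4.png

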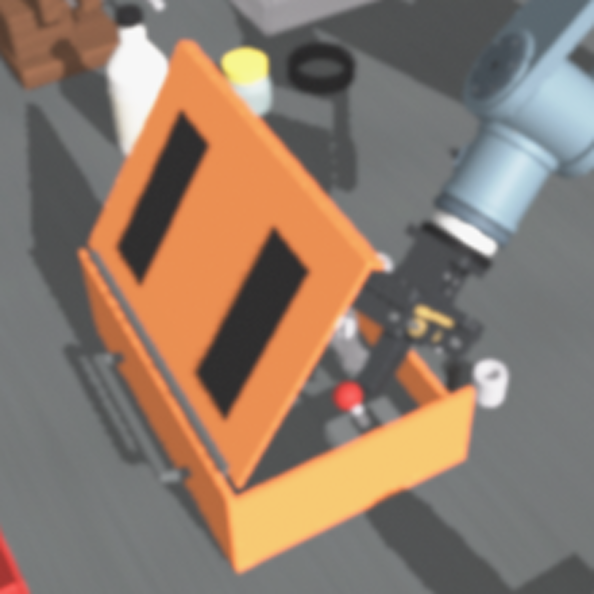

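The ball is at (348,396), which puts the lever near 0.8 rad. It needs about 12 mm more.

{"api": "servo_tool", "payload": {
  "plan": [
    [[0, 0, 0, 3, -2.6, -1.2, 0], [0, 0, 0, 3, -2.6, -1.2, 0], [0, 0, 0, 2, -1.7, -0.8, 0], [0, 0, 0, 0, 0, 0, 0], [0, 0, 0, 0, 0, 0, 0]]
  ]
}}

```text
time_s: 18.02
eef_pos: [0.6334, 0.1115, 0.1043]
ee_rot: [-1.59, 0.34, 0.754]
contact_force: [0.1, 0.3, -0.2]
finger_gap: 0.0002
```

```bash
python3 look.py s5
```

```text
t 18.02 unit mm [-45.8 108.8 104.3] yaw 0.302 pitch 0.695 roll(yz) -0.004 F [ 0.1  0.3 -0.2] gap 0.0 q [-0.17  0.27  2.14  1.83  0.34  1.  ]
0 [[397.0, 375.0]]
0.4 [[373.0, 380.0]]
0.7 [[354.0, 390.0]]
0.85 [[344.0, 396.0]]
1.0 [[335.0, 403.0]]
red centroid [ 69.2 537. ] 72
```

View pics/s5.png

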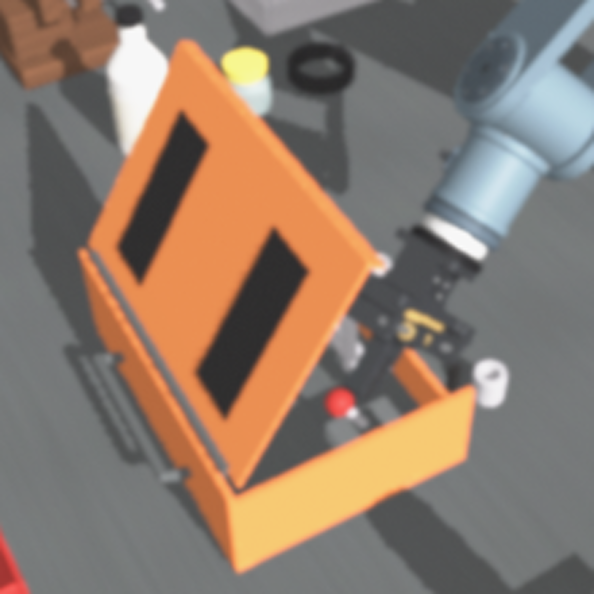

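{"api": "servo_tool", "payload": {
  "plan": [
    [[0, 0, 0, 1.5, -1.3, -0.6, 0], [0, 0, 0, 1.5, -1.3, -0.6, 0], [0, 0, 0, 0, 0, 0, 0], [0, 0, 0, 0, 0, 0, 0]]
  ]
}}

```text
time_s: 18.4
eef_pos: [0.6348, 0.112, 0.1032]
ee_rot: [-1.589, 0.342, 0.757]
contact_force: [-27.8, -3.7, 18.3]
finger_gap: 0.0004
```

{"api": "servo_tool", "payload": {
  "plan": [
    [[0, 0, 0, -5, 0, 0, 0], [0, 0, 0, -10, 0, 0, 0], [0, 0, 0, -12, 0, 0, 0], [0, 0, 0, -12, 0, 0, 0], [0, 0, 0, -12, 0, 0, 0], [0, 0, 0, -12, 0, 0, 0], [0, 0, 0, -10, 0, 0, 0], [0, 0, 0, -5, 0, 0, 0], [0, 0, 0, 0, 0, 0, 0]]
  ]
}}

```text
time_s: 19.15
eef_pos: [0.5795, 0.0954, 0.1551]
ee_rot: [-1.591, 0.34, 0.753]
contact_force: [-0.5, 0.4, -0.1]
finger_gap: 0.0004
```

```bash
python3 look.py s6; python3 - <<'E'
from st import *
t=r.read_camera("top");cv2.imwrite("pics/t6.png",cv2.resize(t["pixels"][:,:,::-1],(800,600),interpolation=cv2.INTER_CUBIC))
E
```

```text
t 19.15 unit mm [-99.2  90.9 155.1] yaw 0.302 pitch 0.694 roll(yz) -0.005 F [-0.5  0.4 -0.1] gap 0.0 q [-0.24  0.02  2.27  1.47  0.39  1.33]
0 [[397.0, 375.0]]
0.4 [[373.0, 380.0]]
0.7 [[354.0, 390.0]]
0.85 [[344.0, 396.0]]
1.0 [[335.0, 403.0]]
red centroid [ 64.9 539.6] 71
```

View pics/s6.png

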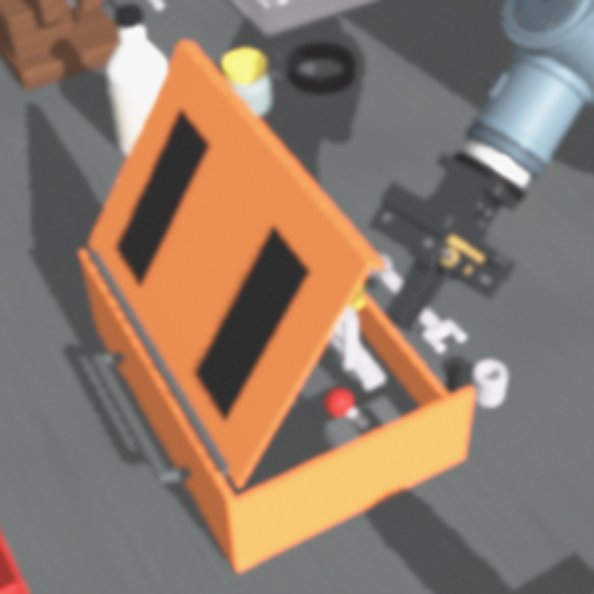

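View pics/t6.png

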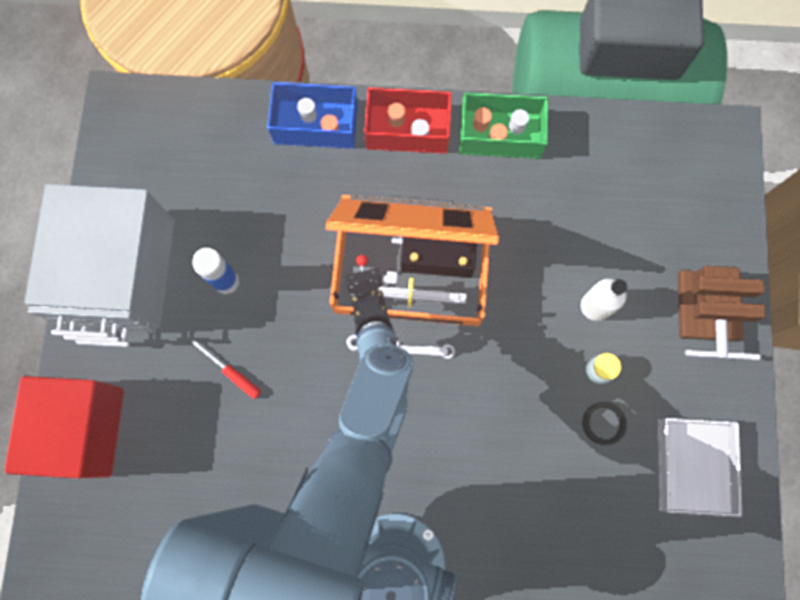

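Scene view: the ball is at (341,403), at its stop, and the bonnet is unchanged with corners at (382,262) and (185,42). Top view: tools and containers are where they were, the lever's ball is at (362,260) and the yellow tab is at (411,290). I'll back off a bit and check the tab position numerically.

{"api": "servo_tool", "payload": {
  "plan": [
    [[0, 0, 0, -8, 0, 0, 0], [0, 0, 0, -10, 0, 0, 0], [0, 0, 0, -8, 0, 0, 0], [0, 0, 0, 0, 0, 0, 0], [0, 0, 0, 0, 0, 0, 0], [0, 0, 0, 0, 0, 0, 0]]
  ]
}}

```text
time_s: 19.75
eef_pos: [0.5607, 0.0902, 0.1706]
ee_rot: [-1.59, 0.341, 0.754]
contact_force: [0.0, 0.5, 0.4]
finger_gap: 0.0004
```

```bash
python3 - <<'E'
from st import *
o,_,_=st();print(np.abs(o["qd"]).max())
t=r.read_camera("top")
im=t["pixels"].astype(int);m=(im[...,0]>150)&(im[...,1]>130)&(im[...,2]<90);m[:170]=0;m[205:]=0;m[:,240:290]*=1;m[:,:245]=0;m[:,290:]=0
ys,xs=np.nonzero(m);print("tab px",xs.mean(),ys.mean(),len(xs))
for y in(-.006,.004,.01): print(y,proj(t,U(p,[-.083,y,.135]))[0].round(1))
a=np.load("top0.npz")["pixels"].astype(int)
for n,(y0,y1,x0,x1) in dict(socketL=(212,228,218,236),spannerR=(216,232,262,296),can=(150,195,120,160),bottle=(170,210,365,405),jar=(222,248,370,402),tape=(252,288,368,405),driver=(210,260,118,172)).items():
    d=np.abs(im[y0:y1,x0:x1]-a[y0:y1,x0:x1]).max(2);print(n,"changed px",int((d>40).sum()),"of",d.size)
E
```

```text
t 19.75 unit mm [-117.8   85.1  170.6] yaw 0.302 pitch 0.695 roll(yz) -0.004 F [0.  0.5 0.4] gap 0.0 q [-0.27 -0.07  2.31  1.34  0.42  1.45]
0.007475269515150053Traceback (most recent call last):
  File "<stdin>", line 4, in <module>
numpy._core._exceptions._UFuncOutputCastingError: Cannot cast ufunc 'multiply' output from dtype('int64') to dtype('bool') with casting rule 'same_kind'
```

```bash
python3 - <<'E'
from st import *
t=r.read_camera("top")
im=t["pixels"].astype(int);m=(im[...,0]>150)&(im[...,1]>130)&(im[...,2]<90);m[:170]=0;m[205:]=0;m[:,:245]=0;m[:,290:]=0
ys,xs=np.nonzero(m);print("tab px",xs.mean(),ys.mean(),len(xs))
for y in(-.006,.004,.01): print(y,proj(t,U(p,[-.083,y,.135]))[0].round(1))
a=np.load("top0.npz")["pixels"].astype(int)
for n,(y0,y1,x0,x1) in dict(socketL=(212,228,218,236),spannerR=(216,232,262,296),can=(150,195,120,160),bottle=(170,210,365,405),jar=(222,248,370,402),tape=(252,288,368,405),driver=(210,260,118,172)).items():
    d=np.abs(im[y0:y1,x0:x1]-a[y0:y1,x0:x1]).max(2);print(n,"changed px",int((d>40).sum()),"of",d.size)
E
```

```text
tab px 269.6842105263158 201.57894736842104 19
-0.006 [262.8 183.7]
0.004 [259.9 183.5]
0.01 [258.1 183.3]
socketL changed px 113 of 288
spannerR changed px 31 of 544
can changed px 0 of 1800
bottle changed px 5 of 1600
jar changed px 56 of 832
tape changed px 77 of 1332
driver changed px 0 of 2700
```

```bash
python3 - <<'E'
from st import *
t=r.read_camera("top");im=t["pixels"].astype(int);w=np.clip(im[...,1]-im[...,2]-20-np.clip(im[...,0]-im[...,1]-40,0,None)*3,0,None)[178:192,252:276]
print("yellow col",(w.sum(0)@np.arange(252,276))/w.sum(),w.sum(0))
r.close_job();st()
E
```

```text
yellow col 262.439497716895 [   0    0    0    0    0    0    0    0    0  387  937 1066  238    0
    0    0    0    0    0    0    0    0    0    0]
the job is handed in; nothing more can be done
the job is handed in; nothing more can be done
```

The bonnet is open and standing by itself, the red isolator lever is pushed over to the back, and the job is handed in. It took about 20 s of the 72 s allowed.

**What I did**
- **Catch:** I reached in through the mouth and felt the yellow tab at about 2 N. I pushed it about 15 mm to the left, with at most 7.6 N on it.
- **Bonnet:** I lifted the bonnet past the catch at about 9–10 N, then swung it up on the fingertip.
- **Isolator:** I pushed the lever over with the closed fingers until it met its stop, then backed off into free air.

**What my last checks showed**
- **Bonnet:** its front corners project to joint ≈ 0.9 rad, unchanged after I let go.
- **Isolator:** the ball is at the picture position for about 1.0 rad.
- **Catch:** the yellow tab is at column 262.4, against 262.8 predicted for home.
- **Robot:** the tool force is about 0 N and the arm is still.
- **Bystanders:** in the pictures, all are where they were.

**What disagreed or was rough**
- The last nudge on the lever peaked at about 33 N on the wrist, because the lever was already at its stop. No stated limit was passed.
- My first colour mask for the tab picked up something else, so I redid it.
- The pixel comparison flagged changes around the socket, spanner, jar and tape. I put these down to the arm and its shadow. The viewed pictures show no movement for any of them.

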